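# Lock a T-foot hold-down anchor into the clamp rail

## Task

Lift the hold-down anchor with the long foot out of the leaning rack by its shank, stand it upright on the bare round steel disc and let go of it. Then take it by its head from above, drop its long foot through the slot of the clamp rail until its collar sits flush on the rail, turn it a quarter turn (either way) so that the foot is locked crosswise under the slot, tug it upwards so that the foot pulls against the underside of the rail, and leave it released, standing upright with its collar flush and its foot square across the slot. Leave the short-footed pin in the rack and do not disturb the other things on the bench.

Things in the scene. Friction and masses are not known exactly. Their poses are not given: they have to be found in the camera images.
- anchor_mid (a point): T-foot hold-down anchor, plain steel, about 0.42 kg, 138 mm tall: this point on its axis, 69 mm above the foot's underside. z points up the shank to the head, y the long way of foot and head. It starts in either of the rack's two places, leaning 40 degrees from vertical, head towards the rack's +x, its y level along the rack's y. From there it is lifted out upwards.
- anchor: the same anchor; same axes, origin at the centre of the foot's underside. From there up: foot 70 (y) x 32 (x) x 12 mm; round neck 18 mm across from 12 to 30 mm; round collar 60 mm across from 30 to 38 mm; square shank 18 x 18 mm from 38 to 118 mm; head 30 (y) x 18 (x) mm from 118 to 138 mm. It can stand on its foot.
- stub_pin_mid (a point): short-footed pin in the rack's other place: same point, axes and sizes as the anchor, except that its foot is only 36 mm (y) x 32 mm (x) and would not lock. It stays there.
- rack: fixed steel leaning rack, 150 (x) x 210 (y) mm, 115 mm high, places at y = +50 and -50 mm. Origin on the bench, 26 mm below the feet's undersides; +x (away from the robot) is where the heads lean. Feet stand on tilted toe plates; the shank lies in an open notch of a crossbar that holds it from 105 to 115 mm above the foot's underside by its lower 6 mm; from 40 to 104 mm it is free.
- disc_top (a point): bare ground steel disc lying fixed on the bench, 145 mm diameter, 8 mm thick; the point is the centre of its top face.
- slot_top (a point): clamp rail, fixed plain steel box 190 (x) x 104 (y) x 44 mm high; the point is the centre of the slot's mouth in its top face, z up. The slot runs along x, 112 mm long and 36 mm wide (rims chamfered 2 mm), through a top plate 14 mm thick; below is a cavity 84 mm wide (y), 170 mm long, 24 mm deep, in which the foot can turn right round.
- rail: the clamp rail as a whole, same axes as slot_top, origin on the bench below it. With the collar flush on the rail the anchor's foot underside is 30 mm below the rail's top, and 4 mm are left between the foot and the underside of the top plate: a locked anchor can be raised 4 mm before it catches.
- teal_guide: bystander: teal drill guide block 36 x 90 x 11 mm; origin under its centre
- side_cutters: bystander: red-handled side cutters 46 x 149 x 15 mm; origin under the centre
- hammer: bystander: chipping hammer 86 x 165 x 33 mm; origin under its centre

How it is judged:
By the outcome, as a careful person would: the job done as asked, in the order asked, and still so for the second after the job is handed in, with the robot touching nothing.
It also fails if it takes over 59 s, if anything falls off the work surface, if the arm or the gripper's body presses on something with over 40 N, if the wrist force passes 120 N, or if a joint passes its speed limit or range.

## Robot

A 6-joint arm with a two-finger parallel gripper is mounted at the origin on a cart in front of the work surface, level with it; the furniture and walls round the work are solid. World frame = base frame: x ahead of the robot, y to its left, z up, the work surface at z = 0. Lengths are in m, angles in rad, forces in N, time in s.
With the tool pointing down it reaches from about 0.25 to 0.725 m from the base axis. Payload 4 kg.
Tool frame: the origin (TCP) lies midway between the tips of the shut fingers; the grasp point (between the pads) lies 19 mm behind it; z points along the fingers, y is the line along which they close (so a half turn about z gives the same grasp; the last joint's range is limited). The gripper opens to 85 mm and grips with 20 to 120 N. Pads are 22 mm wide; open, the fingers measure 114 mm over their backs; the gripper's body (76 mm by 85 mm) begins 54 mm behind the grasp point. The pads swing forward as they close: fully open they stand 13 mm farther back than shut.
Start: joints at [0, 0.241, 0.005, 1.335, 0, 1.571], TCP at [0.5, -0, 0.231] pointing down, gripper open.
Joint ranges: [-2.72, 2.72], [-1.05, 1.87], [-1.09, 1.28], [-1.99, 2.15], [-1.42, 1.44], [-3.14, 3.14]. Speed limits (rad/s): [2.79, 2.79, 3.14, 3.14, 3.14, 3.14].

## Interface

Orientations are given as a unit quaternion [x, y, z, w].
In Python, from workcell import bot gives the robot as it stands. The module is installed in compiled form; this text tells all that it offers.
- The arm moves only by the tool jog_arm, never from a script. Its argument "deltas" is a list of rows, each an object with "fingers": the opening, from 0 (shut) to 1 (fully open); "delta_pos": the shift along the tool's x, y, z normalised to -1 to 1, where 1 is 300 mm, a list of three; "yaw": the turn about the tool's z normalised to -1 to 1, where 1 is pi/4 rad. A call has 1 to 12 rows; each row is the pose to reach, as a shift and turn from the pose commanded when the call began, along the tool's axes at that moment; what a row does not reach only later rows make up. A row lasts 1/10 s, in which the tool goes at most 50 mm and 8.59 degrees, less where a joint would pass 70% of its speed; a pose out of reach is approached as far as the arm can. A call with a number of a shift or a turn outside -1 to 1 is refused whole. A call with a gripper value outside its range is refused whole. The fingers move at their own pace and stop on an object; the grip force is fixed at half the most. Time passes only in rows, so rows that repeat a pose let the fingers close. It gives the time, the measured TCP pose, the force, the opening and the grip force at its end, in the units of the state.
- bot.get_obs(): the state, without advancing time (a new reading comes with each control period).
- bot.camera(name): name is "scene" or "side" or "wrist"; returns a dict with "image" (384x512x3 uint8, red, green, blue), "range_z" (384x512 float32, m along the optical axis (not along the pixel's ray), 0 where there is no reading), "fx", "fy", "cx", "cy" (pixels), "distortion" ([k1, k2, p1, p2, k3] as OpenCV has them; the pictures are not rectified), "rvec" (rotation vector, rad) and "tvec" (3), from world to camera coordinates, as OpenCV has them. Camera axes: x right, y down, z forward; pixel columns grow to the right and rows downward; lengths in m; the calibration is good to about 2 mm. A picture is of the moment at which its call begins.
- bot.job_done(): hands the job in; it is judged then, once.
The state is a dict: "clock": time; "joint_pos": joint angles; "joint_vel": joint speeds; "tau": joint torques, N m; "eef_pos": TCP position; "tool_rot": TCP orientation; "ft_force": force on the tool from outside, world axes, zero at the start; "ft_torque": the same for the moment, N m; "grip_width": finger opening in m; "grasp_force": force on a finger pad.
Only numpy, scipy, OpenCV 4.12 (cv2) and the standard library are available. Lean on these libraries where they do the work, as an engineer would, in place of code of your own. Each camera call takes 0.05 s, during which the arm holds its last target. There are 200 camera calls.

## Working session

There is one attempt and no reset: what is moved stays moved. The work goes in short steps, Python scripts to look and compute and a tool call to move; the robot and the scene stay as the last step left them, time stands still between calls to the robot, and variables do not carry over. Pictures are saved under pics/ and viewed, at most 10 in all, crops included, and the job is handed in when it is done.

Besides the shell and the picture viewer there is one more tool, called after "Request:" as name(argument=value, ...) on one line, values as JSON. jog_arm: Moves the arm, as the interface text tells. Scaled input: -1 to 1 covers 300 mm each way for a shift and pi/4 rad each way for a turn. Its arguments: {"type":"object","properties":{"deltas":{"type":"array","items":{"type":"object","properties":{"fingers":{"type":"number"},"delta_pos":{"type":"array","items":{"type":"number"}},"yaw":{"type":"number"}}}}},"required":["deltas"]}

```bash
mkdir -p pics; cat > h.py <<'E'
import numpy as np, cv2
from workcell import bot
from scipy.spatial.transform import Rotation as R
def cam(n):
    c=bot.camera(n); c['K']=np.array([[c['fx'],0,c['cx']],[0,c['fy'],c['cy']],[0,0,1.]]); c['D']=np.array(c['distortion'],float)
    c['R']=cv2.Rodrigues(np.array(c['rvec'],float))[0]; c['t']=np.array(c['tvec'],float).ravel(); return c
def cloud(c):
    h,w=c['range_z'].shape; u,v=np.meshgrid(np.arange(w),np.arange(h))
    p=cv2.undistortPoints(np.stack([u,v],-1).reshape(-1,1,2).astype(float),c['K'],c['D']).reshape(h,w,2)
    z=c['range_z'].astype(float)[...,None]; P=np.concatenate([p*z,z],-1); W=(P-c['t'])@c['R']; W[c['range_z']==0]=np.nan; return W
def ray(c,uv,z):
    p=cv2.undistortPoints(np.array(uv,float).reshape(-1,1,2),c['K'],c['D']).reshape(-1,2)
    d=np.c_[p,np.ones(len(p))]@c['R']; o=-c['R'].T@c['t']; return o+d*((z-o[2])/d[:,2])[:,None]
E
python3 - <<'E'
from h import *
ims=[]
for n in ['scene','side','wrist']:
    c=cam(n); np.savez('/tmp/'+n,**{k:c[k] for k in ['image','range_z','K','D','R','t']}); ims.append(c['image']); print(n,-c['R'].T@c['t'])
cv2.imwrite('pics/a.png',ims[0][...,::-1]);cv2.imwrite('pics/b.png',ims[1][...,::-1]);cv2.imwrite('pics/c.png',ims[2][...,::-1])
print(bot.get_obs())
E
```

```text
scene [ 0.02483606 -0.85860393  0.90675045]
side [ 0.30846314 -1.09243797  0.50591805]
wrist [0.49997104 0.07786569 0.37356078]
{'clock': 0.15, 'joint_pos': array([2.01928030e-05, 2.41257080e-01, 4.02312951e-03, 1.33523012e+00,
       2.49605530e-05, 1.57081241e+00]), 'joint_vel': array([ 1.29940415e-04, -1.97511868e-03,  2.96562250e-03, -1.81361451e-03,
       -4.30271508e-04, -2.87184260e-06]), 'tau': array([-1.62746033e-03, -3.72633219e+01,  2.52638429e+01,  1.23480460e-02,
       -1.30651040e-05,  1.49362950e-05]), 'eef_pos': array([4.99503215e-01, 1.76618978e-05, 2.30604886e-01]), 'tool_rot': array([ 7.07105089e-01,  7.07107982e-01, -5.80820636e-04, -5.98449018e-04]), 'ft_force': array([ 0.48535153, -0.63620033,  0.31920667]), 'ft_torque': array([ 0.02303563, -0.0003387 ,  0.02651424]), 'grasp_force': 0.0, 'grip_width': 0.08549145126101693}
```

View pics/a.png

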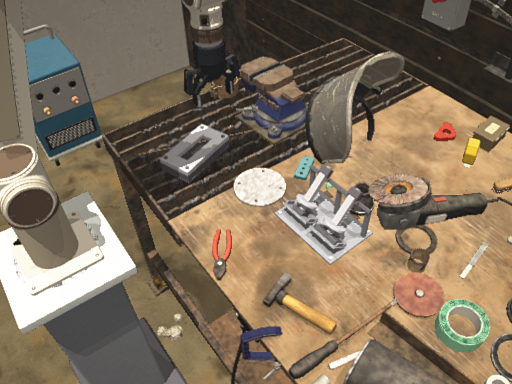

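View pics/b.png

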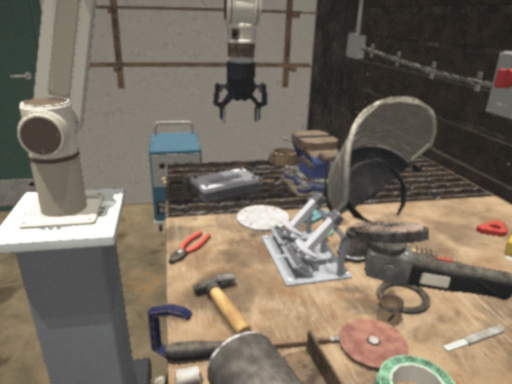

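The scene view shows the rail at (195,152), the disc at (260,187), and the rack at (323,218) holding two pins. The hammer (295,302), cutters (222,253) and teal block (304,168) lie nearby. The side view shows the same layout, with the welding helmet behind the rack.

```bash
python3 - <<'E'
from h import *
c=dict(np.load('/tmp/scene.npz'));W=cloud(c)
for n,(u,v) in dict(rail=(195,152),disc=(260,187),rackL=(278,214),rackB=(333,260),rackR=(371,235),h1=(325,172),h2=(360,190),f1=(300,215),f2=(325,240),ham=(276,290),teal=(304,168),helmet=(330,150),helmlow=(325,158)).items():
    print(n,np.round(np.nanmedian(W[v-1:v+2,u-1:u+2].reshape(-1,3),0),3))
im=c['image'][140:280,240:400]; cv2.imwrite('pics/d.png',cv2.resize(im,None,fx=4.5,fy=4.2,interpolation=2)[...,::-1])
E
```

```text
rail [0.47  0.104 0.007]
disc [ 0.539 -0.136  0.007]
rackL [ 0.519 -0.24   0.005]
rackB [ 0.535 -0.435  0.004]
rackR [ 0.665 -0.436 -0.001]
h1 [ 0.629 -0.286  0.125]
h2 [ 0.731 -0.326  0.035]
f1 [ 0.545 -0.299  0.037]
f2 [ 0.54  -0.396  0.038]
ham [ 0.368 -0.429  0.024]
teal [ 0.684 -0.148  0.009]
helmet [ 0.712 -0.218  0.107]
helmlow [ 0.724 -0.19   0.052]
```

View pics/d.png

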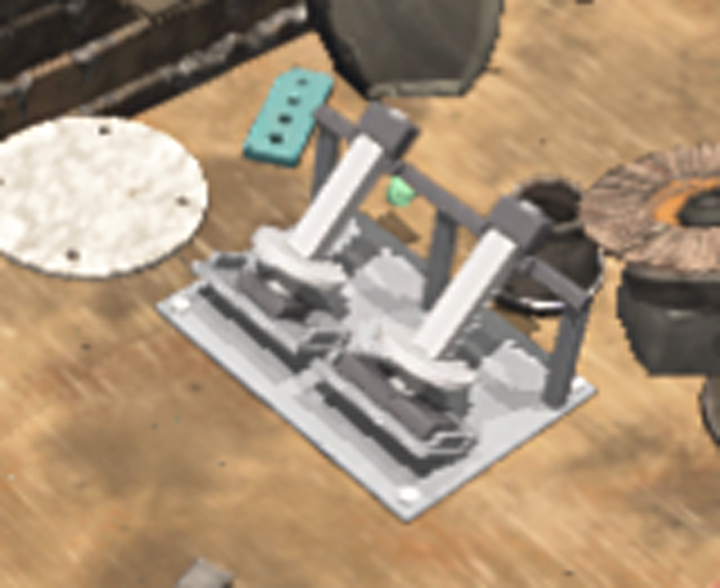

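View pics/c.png

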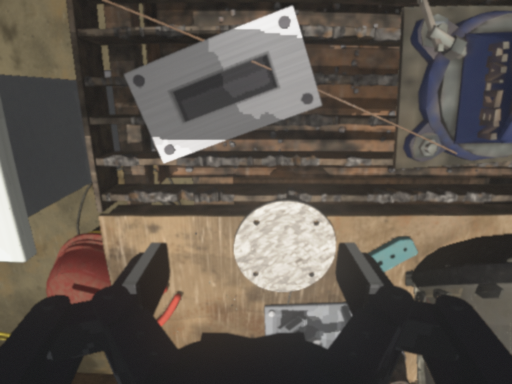

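The front (−y) pin appears to have the longer foot, from about (340,360) to (450,430) in the crop. The tool can't tilt, so I plan to pivot the leaning anchor upright in the pads by pushing its foot edge against the fixed rail's side. I'll measure the rail and disc first, then move the wrist camera over the rack.

```bash
python3 - <<'E'
from h import *
c=dict(np.load('/tmp/wrist.npz'));W=cloud(c)
v,u=np.mgrid[:384,:512]
m=(abs(W[...,2]-.044)<.01)&(v<180)&(u<340)
m=cv2.morphologyEx(m.astype(np.uint8),cv2.MORPH_OPEN,np.ones((3,3)))
n,l,s,ce=cv2.connectedComponentsWithStats(m); k=1+np.argmax(s[1:,4]); m=l==k
print('railz',np.median(W[m][:,2]))
cs,_=cv2.findContours(m.astype(np.uint8),cv2.RETR_CCOMP,cv2.CHAIN_APPROX_NONE)
for q in cs:
    if len(q)>60:
        P=ray(c,q.reshape(-1,2),.044)[:,:2].astype(np.float32)
        print('rail',np.round(cv2.minAreaRect(P*1000),1))if 0 else print('rail',cv2.minAreaRect(P*1000))
im=c['image'].astype(int); m=((im.min(-1)>135)&(v>190)&(v<300)&(u>225)&(u<345)).astype(np.uint8)
m=cv2.morphologyEx(m,cv2.MORPH_CLOSE,np.ones((7,7)))
cs,_=cv2.findContours(m,cv2.RETR_EXTERNAL,cv2.CHAIN_APPROX_NONE);q=max(cs,key=len)
print('disc',cv2.minEnclosingCircle((ray(c,q.reshape(-1,2),.008)[:,:2]*1000).astype(np.float32)))
d=(W[...,2]>0.003)&(W[...,2]<.02)&(v>190)&(v<300)&(u>225)&(u<345); print(np.median(W[d],0))
E
```

```text
railz 0.044442186553031185
rail ((467.3472900390625, 85.77389526367188), (190.8722381591797, 104.64498138427734), 19.957500457763672)
rail ((467.9389953613281, 85.42062377929688), (112.4807357788086, 37.69441604614258), 19.636381149291992)
disc ((544.6669921875, -128.0061492919922), 73.3758544921875)
[ 0.54442093 -0.12212498  0.00861064]
```

Request:
jog_arm(deltas=[{"delta_pos": [-0.17, 0.03, 0], "yaw": 0, "fingers": 1}, {"delta_pos": [-0.33, 0.07, 0], "yaw": 0, "fingers": 1}, {"delta_pos": [-0.5, 0.1, 0], "yaw": 0, "fingers": 1}, {"delta_pos": [-0.67, 0.13, 0], "yaw": 0, "fingers": 1}, {"delta_pos": [-0.83, 0.17, 0], "yaw": 0, "fingers": 1}, {"delta_pos": [-1, 0.17, 0], "yaw": 0, "fingers": 1}, {"delta_pos": [-1, 0.17, 0], "yaw": 0, "fingers": 1}, {"delta_pos": [-1, 0.17, 0], "yaw": 0, "fingers": 1}])

```text
clock: 0.95
eef_pos: [0.5503, -0.3016, 0.23]
tool_rot: [0.708, 0.706, -0.0, -0.001]
ft_force: [-0.0, 1.0, 0.7]
grip_width: 0.0851
grasp_force: 0.0
```

Request:
jog_arm(deltas=[{"delta_pos": [-0.15, 0.0, 0], "yaw": 0, "fingers": 1}, {"delta_pos": [-0.3, 0.0, 0], "yaw": 0, "fingers": 1}, {"delta_pos": [-0.3, 0.0, 0], "yaw": 0, "fingers": 1}, {"delta_pos": [-0.3, 0.0, 0], "yaw": 0, "fingers": 1}])

```text
clock: 1.35
eef_pos: [0.5509, -0.3891, 0.2305]
tool_rot: [0.707, 0.707, 0.0, -0.001]
ft_force: [0.3, 0.7, -0.3]
grip_width: 0.0855
grasp_force: 0.0
```

```bash
python3 - <<'E'
from h import *
c=cam('wrist'); np.savez('/tmp/w2',**{k:c[k] for k in ['image','range_z','K','D','R','t']}); cv2.imwrite('pics/e.png',c['image'][...,::-1]); o=bot.get_obs();print(o['eef_pos'],o['tool_rot'],o['joint_pos'])
E
```

```text
[ 0.55116712 -0.38833492  0.23104319] [ 7.06671620e-01  7.07541275e-01  2.38420800e-04 -7.13049084e-04] [-6.14105977e-01  6.11941656e-01  5.69688412e-01  1.52986747e+00
  7.12135414e-04  9.55460000e-01]
```

View pics/e.png

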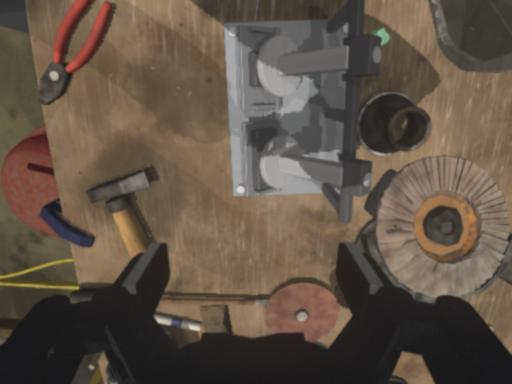

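The wrist view shows the rack upright at u 225–375, v 0–220. Heads are at (365,60) and (352,175), collars at (280,65) and (280,160). The hammer is at (125,205) and the grinder wheel at (445,225).

```bash
python3 - <<'E'
from h import *
c=dict(np.load('/tmp/w2.npz'));W=cloud(c)
im=c['image'][10:220,215:395]; cv2.imwrite('pics/f.png',cv2.convertScaleAbs(cv2.resize(im,None,fx=2.8,fy=2.8,interpolation=2)[...,::-1],alpha=1.5,beta=20))
v,u=np.mgrid[:384,:512]
for nm,(a,b) in dict(up=(40,90),low=(155,190)).items():
    m=(v>a)&(v<b)&(u>310)&(u<385)&(W[...,2]>.1)
    P=W[m]; print(nm,'heads',m.sum(),P.mean(0).round(4),P.min(0).round(3),P.max(0).round(3))
for nm,y in dict(up=(45,82),low=(155,190)).items():
    for U in range(300,350,10):
        col=W[y[0]:y[1],U]; ok=col[:,2]>(0.05+ (U-300)/50*.04); 
        if ok.any(): print(nm,U,np.where(ok)[0][[0,-1]]+y[0],np.median(col[ok],0).round(4),col[ok][:,1].min().round(4),col[ok][:,1].max().round(4))
# base plate
m=((W[...,2]<.012)&(W[...,2]>.002)&(u>215)&(u<350)&(v<205)); P=W[m]; print('base',cv2.minAreaRect((P[:,:2]*1000).astype(np.float32)),np.median(P[:,2]))
# heights along slices around feet
for V in (70,80,88,96,104,112,120,128,136,144,152,158): print(V,[tuple((W[V,U]*1000).round().astype(int)) if np.isfinite(W[V,U,0]) else None for U in (248,258,268)])
g=(u>380)&(u<512)&(v>150)&(v<310); print('grinder',W[g][:,0].min(),np.nanmax(W[g][:,2]))
E
```

```text
up heads 2101 [ 0.6311 -0.283   0.1218] [ 0.607 -0.304  0.1  ] [ 0.653 -0.265  0.138]
low heads 1544 [ 0.634  -0.3763  0.1222] [ 0.611 -0.396  0.1  ] [ 0.656 -0.363  0.138]
up 300 [54 74] [ 0.5948 -0.2819  0.0844] -0.2899 -0.2732
up 310 [52 73] [ 0.6024 -0.2816  0.0934] -0.2895 -0.2727
up 320 [50 72] [ 0.6096 -0.281   0.1016] -0.2891 -0.272
up 330 [49 71] [ 0.6166 -0.2812  0.1093] -0.2896 -0.2724
up 340 [47 71] [ 0.6226 -0.2814  0.1173] -0.2892 -0.2716
low 300 [156 176] [ 0.5994 -0.3786  0.0853] -0.3894 -0.372
low 310 [158 178] [ 0.6078 -0.3784  0.0946] -0.3883 -0.3718
low 320 [159 181] [ 0.6155 -0.3779  0.1045] -0.3889 -0.3713
low 330 [161 183] [ 0.623  -0.3776  0.1129] -0.3879 -0.371
low 340 [155 189] [ 0.6302 -0.3761  0.1211] -0.3954 -0.3628
base ((583.1756591796875, -327.20233154296875), (162.189697265625, 245.1573486328125), 0.9740490317344666) 0.006440947557233995
70 [(np.int64(546), np.int64(-283), np.int64(36)), (np.int64(556), np.int64(-286), np.int64(71)), (np.int64(566), np.int64(-286), np.int64(71))]
80 [(np.int64(546), np.int64(-294), np.int64(37)), (np.int64(557), np.in
[... 856 characters left out ...]
64(557), np.int64(-347), np.int64(28)), (np.int64(569), np.int64(-347), np.int64(21))]
136 [(np.int64(546), np.int64(-355), np.int64(39)), (np.int64(557), np.int64(-354), np.int64(45)), (np.int64(569), np.int64(-355), np.int64(34))]
144 [(np.int64(546), np.int64(-364), np.int64(39)), (np.int64(557), np.int64(-363), np.int64(43)), (np.int64(568), np.int64(-360), np.int64(64))]
152 [(np.int64(546), np.int64(-373), np.int64(40)), (np.int64(557), np.int64(-372), np.int64(45)), (np.int64(567), np.int64(-367), np.int64(70))]
158 [(np.int64(546), np.int64(-380), np.int64(39)), (np.int64(557), np.int64(-378), np.int64(47)), (np.int64(567), np.int64(-374), np.int64(70))]
grinder nan 0.299125119809363
```

View pics/f.png

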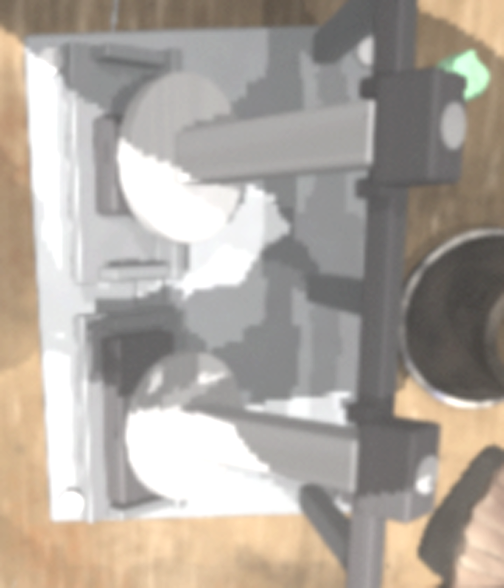

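The enlarged view confirms it. The lower pin (y≈−0.38) has the long foot, v 330–505 in the crop against 115–215 for the other. I'll turn the gripper so it closes along the rack's y and move over the shank.

Request:
jog_arm(deltas=[{"delta_pos": [0.02, 0.05, 0], "yaw": -0.18, "fingers": 0.5}, {"delta_pos": [0.03, 0.1, 0], "yaw": -0.36, "fingers": 0.5}, {"delta_pos": [0.03, 0.15, 0], "yaw": -0.55, "fingers": 0.5}, {"delta_pos": [0.03, 0.2, 0], "yaw": -0.73, "fingers": 0.5}, {"delta_pos": [0.03, 0.2, 0], "yaw": -0.9, "fingers": 0.5}, {"delta_pos": [0.03, 0.2, 0], "yaw": -1, "fingers": 0.5}, {"delta_pos": [0.03, 0.2, 0], "yaw": -1, "fingers": 0.5}])

```text
clock: 2.1
eef_pos: [0.6118, -0.3783, 0.232]
tool_rot: [0.381, 0.924, 0.0, 0.0]
ft_force: [-0.6, 0.8, -0.4]
grip_width: 0.0424
grasp_force: 0.0
```

Request:
jog_arm(deltas=[{"delta_pos": [0, 0, 0], "yaw": -0.18, "fingers": 0.5}, {"delta_pos": [0, 0, 0], "yaw": -0.36, "fingers": 0.5}, {"delta_pos": [0, 0, 0], "yaw": -0.55, "fingers": 0.5}, {"delta_pos": [0, 0, 0], "yaw": -0.73, "fingers": 0.5}, {"delta_pos": [0, 0, 0], "yaw": -0.9, "fingers": 0.5}, {"delta_pos": [0, 0, 0], "yaw": -1, "fingers": 0.5}, {"delta_pos": [0, 0, 0], "yaw": -1, "fingers": 0.5}])

```text
clock: 2.8
eef_pos: [0.6113, -0.3795, 0.232]
tool_rot: [0.0, 1.0, 0.0, 0.0]
ft_force: [0.4, 0.1, 0.4]
grip_width: 0.0427
grasp_force: 0.0
```

```bash
cat >> h.py <<'E'
def go(p,psi=None):
    "print tool-axis normalised deltas to TCP world p and tool-x heading psi (deg)"
    o=bot.get_obs(); r=R.from_quat(o['tool_rot']); x=r.as_matrix()[:,0]; h=np.degrees(np.arctan2(x[1],x[0]))
    print('at',o['eef_pos'].round(4),'head',h.round(2),'q',o['joint_pos'].round(2),'w',round(o['grip_width'],4),'F',o['ft_force'].round(1))
    print('delta',(r.inv().apply(np.array(p)-o['eef_pos'])/.3).round(4), None if psi is None else round(((h-psi+180)%360-180)/45,4))
E
python3 -c "
from h import *
go([.6154,-.380,.073],182)"
```

```text
at [ 0.6113 -0.3795  0.232 ] head 179.99 q [-0.56  0.73  0.78  1.62  0.   -0.56] w 0.0427 F [0.4 0.1 0.4]
delta [-0.0135 -0.0018  0.53  ] -0.0447
```

Request:
jog_arm(deltas=[{"delta_pos": [-0.013, -0.002, 0.1], "yaw": -0.045, "fingers": 0.5}, {"delta_pos": [-0.013, -0.002, 0.2], "yaw": -0.045, "fingers": 0.5}, {"delta_pos": [-0.013, -0.002, 0.3], "yaw": -0.045, "fingers": 0.5}, {"delta_pos": [-0.013, -0.002, 0.4], "yaw": -0.045, "fingers": 0.5}, {"delta_pos": [-0.013, -0.002, 0.47], "yaw": -0.045, "fingers": 0.5}, {"delta_pos": [-0.013, -0.002, 0.53], "yaw": -0.045, "fingers": 0.5}, {"delta_pos": [-0.013, -0.002, 0.53], "yaw": -0.045, "fingers": 0.5}])

```text
clock: 3.5
eef_pos: [0.613, -0.3794, 0.0688]
tool_rot: [-0.017, 1.0, 0.002, -0.003]
ft_force: [-0.4, -0.3, -0.1]
grip_width: 0.0429
grasp_force: 0.0
```

```bash
python3 - <<'E'
from h import *
go([.6154,-.380,.073],182)
a=cam('scene')['image'][150:260,270:390]; b=cam('side')['image'][180:290,260:380]
cv2.imwrite('pics/g.png',cv2.resize(np.hstack([a,b]),None,fx=3.3,fy=3.3,interpolation=2)[...,::-1])
E
```

```text
at [ 0.613  -0.3794  0.0688] head -178.07 q [-0.55  0.79  0.47  1.26  0.   -0.59] w 0.0429 F [-0.4 -0.3 -0.1]
delta [-0.008  -0.0023 -0.0139] -0.0015
```

View pics/g.png

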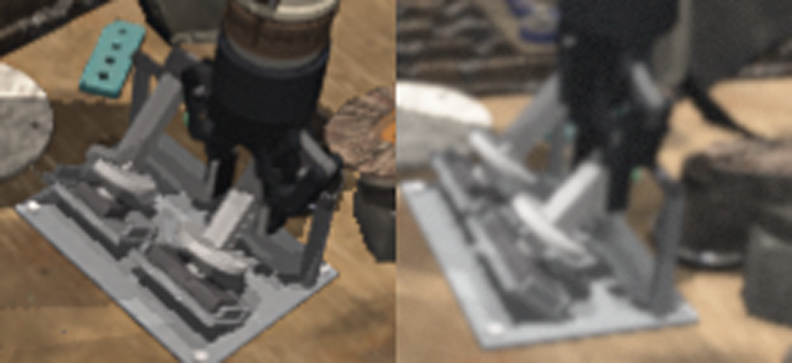

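The view shows the fingers straddling the front shank below its head, with no contact force. I'll raise slightly, close and lift.

Request:
jog_arm(deltas=[{"delta_pos": [-0.005, -0.002, -0.014], "yaw": 0, "fingers": 0.5}, {"delta_pos": [-0.005, -0.002, -0.014], "yaw": 0, "fingers": 0}, {"delta_pos": [-0.005, -0.002, -0.014], "yaw": 0, "fingers": 0}, {"delta_pos": [-0.005, -0.002, -0.014], "yaw": 0, "fingers": 0}, {"delta_pos": [-0.005, -0.002, -0.014], "yaw": 0, "fingers": 0}, {"delta_pos": [-0.005, -0.002, -0.014], "yaw": 0, "fingers": 0}, {"delta_pos": [-0.005, -0.002, -0.014], "yaw": 0, "fingers": 0}])

```text
clock: 4.3
eef_pos: [0.6176, -0.3815, 0.0789]
tool_rot: [-0.018, 1.0, 0.0, 0.002]
ft_force: [-0.0, 2.9, 5.9]
grip_width: 0.0173
grasp_force: 60.9
```

Request:
jog_arm(deltas=[{"delta_pos": [0, 0, -0.03], "yaw": 0, "fingers": 0}, {"delta_pos": [0, 0, -0.08], "yaw": 0, "fingers": 0}, {"delta_pos": [0, 0, -0.15], "yaw": 0, "fingers": 0}, {"delta_pos": [0, 0, -0.25], "yaw": 0, "fingers": 0}, {"delta_pos": [0, 0, -0.35], "yaw": 0, "fingers": 0}, {"delta_pos": [0, 0, -0.45], "yaw": 0, "fingers": 0}, {"delta_pos": [0, 0, -0.5], "yaw": 0, "fingers": 0}, {"delta_pos": [0, 0, -0.5], "yaw": 0, "fingers": 0}])

```text
clock: 5.1
eef_pos: [0.6173, -0.3832, 0.2296]
tool_rot: [-0.017, 1.0, -0.002, 0.002]
ft_force: [0.4, 0.5, -4.7]
grip_width: 0.0174
grasp_force: 59.6
```

```bash
python3 - <<'E'
from h import *
# Stage pose: rail face midpoint
a=np.radians(20); n=np.array([np.sin(a),-np.cos(a)]); t=np.array([np.cos(a),np.sin(a)])
f=np.array([.4675,.0856])+n*.052; print('face mid',f,'n',n)
go([.6154,-.380,.21],182)
a=cam('scene')['image'][90:270,230:410]; b=cam('side')['image'][90:270,220:400]
cv2.imwrite('pics/h.png',cv2.resize(np.hstack([a,b]),None,fx=2.2,fy=2.2,interpolation=2)[...,::-1])
E
```

```text
face mid [0.48528505 0.03673598] n [ 0.34202014 -0.93969262]
at [ 0.6173 -0.3832  0.2296] head -178.0 q [-0.56  0.74  0.8   1.62 -0.   -0.59] w 0.0174 F [ 0.4  0.5 -4.7]
delta [0.0062 0.0112 0.0654] -0.0001
```

View pics/h.png

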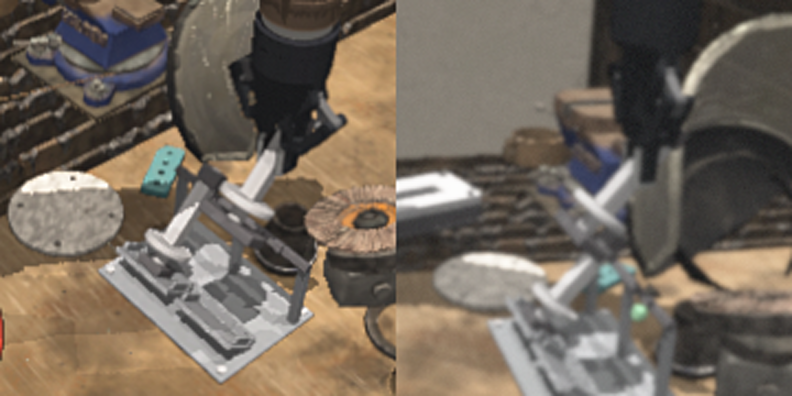

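The anchor came free and still leans 40° in the pads; the stub pin is undisturbed. Next I'll swing to in front of the rail's −y face with the foot facing it.

Request:
jog_arm(deltas=[{"delta_pos": [0.05, 0.08, 0], "yaw": 0, "fingers": 0}, {"delta_pos": [0.1, 0.2, 0], "yaw": 0.15, "fingers": 0}, {"delta_pos": [0.15, 0.32, 0], "yaw": 0.3, "fingers": 0}, {"delta_pos": [0.2, 0.45, 0], "yaw": 0.45, "fingers": 0}, {"delta_pos": [0.25, 0.57, 0], "yaw": 0.6, "fingers": 0}, {"delta_pos": [0.28, 0.7, 0], "yaw": 0.75, "fingers": 0}, {"delta_pos": [0.3, 0.8, 0], "yaw": 0.9, "fingers": 0}, {"delta_pos": [0.3, 0.9, 0], "yaw": 1, "fingers": 0}, {"delta_pos": [0.3, 0.9, 0], "yaw": 1, "fingers": 0}])

```text
clock: 6.1
eef_pos: [0.5149, -0.1119, 0.2247]
tool_rot: [0.365, 0.931, 0.0, -0.002]
ft_force: [-0.6, -0.3, -4.3]
grip_width: 0.0171
grasp_force: 59.8
```

```bash
python3 - <<'E'
from h import *
f=np.array([.4853,.0367]);n=np.array([.342,-.9397])
p=f+n*.10; print(p); go([*p,.15],110)
E
```

```text
[ 0.5195  -0.05727]
at [ 0.5149 -0.1119  0.2247] head 137.23 q [-0.21  0.3   0.07  1.34  0.    0.53] w 0.0171 F [-0.6 -0.3 -4.3]
delta [0.1113 0.1443 0.2492] 0.6051
```

Request:
jog_arm(deltas=[{"delta_pos": [0.05, 0.07, 0.05], "yaw": 0.18, "fingers": 0}, {"delta_pos": [0.11, 0.144, 0.12], "yaw": 0.36, "fingers": 0}, {"delta_pos": [0.11, 0.144, 0.2], "yaw": 0.54, "fingers": 0}, {"delta_pos": [0.11, 0.144, 0.25], "yaw": 0.605, "fingers": 0}, {"delta_pos": [0.11, 0.144, 0.25], "yaw": 0.605, "fingers": 0}])

```text
clock: 6.6
eef_pos: [0.5189, -0.0613, 0.1473]
tool_rot: [0.575, 0.818, -0.002, -0.004]
ft_force: [-0.0, 0.2, -3.9]
grip_width: 0.0172
grasp_force: 59.7
```

```bash
python3 - <<'E'
from h import *
f=np.array([.4853,.0367]);n=np.array([.342,-.9397])
p=f+n*.08; go([*p,.073],110)
c=cam('wrist'); b=cam('side')['image'][100:292,130:386]
cv2.imwrite('pics/i.png',np.hstack([cv2.resize(c['image'],(400,300)),cv2.resize(b,(400,300),interpolation=2)])[...,::-1])
E
```

```text
at [ 0.5189 -0.0613  0.1473] head 109.84 q [-0.12  0.34 -0.08  1.16 -0.    1.11] w 0.0172 F [-0.   0.2 -3.9]
delta [0.0778 0.0085 0.2479] -0.0035
```

View pics/i.png

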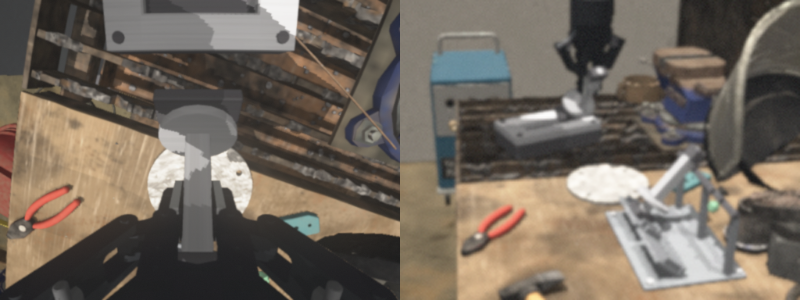

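The wrist half shows the foot (150–245, 95) parallel to the rail edge (100–300, 50) and leaning away from it. I'll lower beside the rail, then pivot along the arc.

Request:
jog_arm(deltas=[{"delta_pos": [0.04, 0.008, 0.12], "yaw": 0, "fingers": 0}, {"delta_pos": [0.06, 0.008, 0.2], "yaw": 0, "fingers": 0}, {"delta_pos": [0.078, 0.008, 0.248], "yaw": 0, "fingers": 0}, {"delta_pos": [0.078, 0.008, 0.248], "yaw": 0, "fingers": 0}])

```text
clock: 7.1
eef_pos: [0.5149, -0.0385, 0.0757]
tool_rot: [0.575, 0.818, -0.001, -0.002]
ft_force: [-0.1, 0.2, -4.3]
grip_width: 0.0171
grasp_force: 59.7
```

Request:
jog_arm(deltas=[{"delta_pos": [0.02, 0, 0], "yaw": 0, "fingers": 0}, {"delta_pos": [0.038, 0, 0], "yaw": 0, "fingers": 0}, {"delta_pos": [0.057, 0, -0.019], "yaw": 0, "fingers": 0}, {"delta_pos": [0.076, 0, -0.038], "yaw": 0, "fingers": 0}, {"delta_pos": [0.09, 0, -0.049], "yaw": 0, "fingers": 0}, {"delta_pos": [0.09, 0, -0.049], "yaw": 0, "fingers": 0}])

```text
clock: 7.7
eef_pos: [0.5088, -0.0144, 0.0937]
tool_rot: [0.575, 0.818, -0.001, 0.003]
ft_force: [1.2, -4.7, -3.9]
grip_width: 0.0173
grasp_force: 59.2
```

```bash
cat >> h.py <<'E'
def tilt(c):
    # shank/foot cloud near the tool, in (dist along -toolx, z) relative to TCP
    o=bot.get_obs(); M=R.from_quat(o['tool_rot']).as_matrix(); Q=(cloud(c)-o['eef_pos'])@M
    m=(abs(Q[...,1])<.006)&(Q[...,0]>-.05)&(Q[...,0]<.12)&(Q[...,2]>-.06)&(Q[...,2]<.085)
    q=Q[m]; e=np.arange(-.05,.12,.006)
    for a,b in zip(e[:-1],e[1:]):
        k=(q[:,0]>=a)&(q[:,0]<b)
        if k.sum()>3: print(round(a*1000),int(k.sum()),(np.percentile(q[k,2],[10,50,90])*1000).round(1))
E
python3 - <<'E'
from h import *
go([.5,0,.1],110); o=bot.get_obs(); f=np.array([.4853,.0367]);n=np.array([.342,-.9397]);print('d',(o['eef_pos'][:2]-f)@n,o['ft_torque'])
tilt(cam('wrist'))
E
```

```text
at [ 0.5088 -0.0144  0.0937] head 109.79 q [-0.03  0.36 -0.21  1.   -0.    1.2 ] w 0.0173 F [ 1.2 -4.7 -3.9]
delta [ 0.0549 -0.0112 -0.0213] -0.0046
d 0.05602119755292041 [-1.51948392 -0.27918805 -0.01699178]
-20 215 [-49.  -47.5 -45. ]
-14 720 [-46.1 -42.4 -38.3]
-8 634 [-36.8 -32.9 -29.2]
-2 565 [-27.6 -23.7 -19.4]
4 480 [-17.6 -14.  -10. ]
10 416 [-8.4 -4.7 -0.6]
16 370 [0.8 4.6 8.6]
22 321 [10.4 14.  18.1]
28 214 [19.5 21.1 22.7]
34 184 [16.5 18.1 19.7]
40 197 [12.8 14.2 15.9]
46 396 [11.8 15.7 42.5]
52 170 [44.  47.1 49.2]
58 185 [48.2 49.  49.6]
64 171 [47.8 48.8 49.7]
70 190 [48.1 48.9 49.7]
76 190 [48.  48.9 49.8]
82 193 [47.8 48.7 49.8]
88 77 [48.2 49.5 50.7]
94 4 [84.3 84.9 85. ]
```

The measured shank slope shows the lean fell from 40° to 33° with only 5 N of push, so the pivot works. Contact is too near the rail's top edge, so I'll back off, go 12 mm lower and continue.

Request:
jog_arm(deltas=[{"delta_pos": [-0.02, 0, 0], "yaw": 0, "fingers": 0}, {"delta_pos": [-0.02, 0, 0.04], "yaw": 0, "fingers": 0}, {"delta_pos": [-0.02, 0, 0.045], "yaw": 0, "fingers": 0}, {"delta_pos": [0, 0, 0.045], "yaw": 0, "fingers": 0}, {"delta_pos": [0.03, 0, 0.025], "yaw": 0, "fingers": 0}, {"delta_pos": [0.056, 0, 0.002], "yaw": 0, "fingers": 0}, {"delta_pos": [0.08, 0, -0.01], "yaw": 0, "fingers": 0}, {"delta_pos": [0.1, 0, -0.02], "yaw": 0, "fingers": 0}, {"delta_pos": [0.1, 0, -0.02], "yaw": 0, "fingers": 0}])

```text
clock: 8.65
eef_pos: [0.4974, 0.013, 0.0977]
tool_rot: [0.575, 0.818, -0.003, 0.002]
ft_force: [1.0, -7.0, -5.8]
grip_width: 0.0168
grasp_force: 58.9
```

```bash
python3 - <<'E'
from h import *
go([.5,0,.1],110); o=bot.get_obs(); f=np.array([.4853,.0367]);n=np.array([.342,-.9397]);print('d',(o['eef_pos'][:2]-f)@n)
tilt(cam('wrist'))
E
```

```text
at [0.4974 0.013  0.0977] head 109.78 q [ 0.03  0.34 -0.23  1.   -0.01  1.26] w 0.0168 F [ 1.  -7.  -5.8]
delta [-0.0439 -0.0066 -0.0073] -0.0048
d 0.026378591776110134
-20 4 [-49.4 -47.7 -46. ]
-14 1101 [-49.8 -43.3 -35.2]
-8 912 [-31.8 -23.9 -14.3]
-2 629 [-10.3  -2.4   6.7]
4 455 [10.7 18.3 27.4]
10 147 [27.6 28.6 29.6]
16 158 [25.9 26.8 27.8]
22 226 [24.2 25.4 54. ]
28 314 [24.3 30.3 53.5]
34 144 [52.2 52.9 53.8]
40 161 [52.2 52.9 53.6]
46 162 [51.8 52.9 53.7]
52 161 [52.1 52.9 53.7]
58 108 [52.6 53.8 59.2]
94 135 [52.1 53.6 61.7]
100 201 [51.7 52.6 53.4]
106 214 [51.8 52.6 53.5]
112 207 [51.6 52.5 53.4]
```

It is down to 16°. Continuing the push to upright.

Request:
jog_arm(deltas=[{"delta_pos": [0.02, 0, -0.01], "yaw": 0, "fingers": 0}, {"delta_pos": [0.04, 0, -0.018], "yaw": 0, "fingers": 0}, {"delta_pos": [0.06, 0, -0.023], "yaw": 0, "fingers": 0}, {"delta_pos": [0.078, 0, -0.026], "yaw": 0, "fingers": 0}, {"delta_pos": [0.085, 0, -0.026], "yaw": 0, "fingers": 0}, {"delta_pos": [0.085, 0, -0.026], "yaw": 0, "fingers": 0}])

```text
clock: 9.3
eef_pos: [0.4887, 0.0398, 0.1061]
tool_rot: [0.575, 0.818, 0.001, -0.0]
ft_force: [0.7, -0.3, -0.0]
grip_width: -0.0003
grasp_force: 0.0
```

```bash
python3 - <<'E'
from h import *
go([.5,0,.1],110); o=bot.get_obs(); f=np.array([.4853,.0367]);n=np.array([.342,-.9397]);print('d',(o['eef_pos'][:2]-f)@n,o['ft_torque'])
tilt(cam('wrist'))
E
```

```text
at [0.4887 0.0398 0.1061] head 109.82 q [ 0.08  0.31 -0.24  1.02  0.    1.31] w -0.0003 F [ 0.7 -0.3 -0. ]
delta [-0.1377 -0.0097  0.02  ] -0.0039
d -0.0017732449470281887 [0.03792136 0.02185495 0.03144023]
-32 40 [82.4 83.7 84.8]
-26 71 [79.6 81.2 83.6]
-20 114 [79.6 82.1 84.5]
-14 145 [-54.1 -48.5 -37.4]
-8 313 [-52.7 -48.1 -37.5]
-2 328 [-48.4 -37.6  62. ]
4 396 [-50.6 -37.6  62.1]
10 1651 [-55.  -32.2  -6.4]
16 127 [61.1 61.7 62.6]
22 129 [60.9 61.7 62.5]
28 160 [61.3 62.9 71.9]
64 36 [62.4 63.1 64.1]
70 160 [61.1 61.9 62.9]
76 179 [61.  61.9 62.8]
82 161 [60.8 61.7 62.6]
88 175 [61.  61.8 62.7]
94 170 [61.3 62.  62.7]
100 93 [60.9 61.8 62.7]
```

The grip was lost, probably because I pushed past upright and the shank slid out of the pads. I'll look.

```bash
python3 - <<'E'
from h import *
c=cam('wrist'); b=cam('scene')['image'][90:234,120:312]
np.savez('/tmp/w3',**{k:c[k] for k in ['image','range_z','K','D','R','t']})
cv2.imwrite('pics/j.png',np.hstack([cv2.resize(c['image'],(400,300)),cv2.resize(b,(400,300),interpolation=2)])[...,::-1])
E
```

```text
(no output)
```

View pics/j.png

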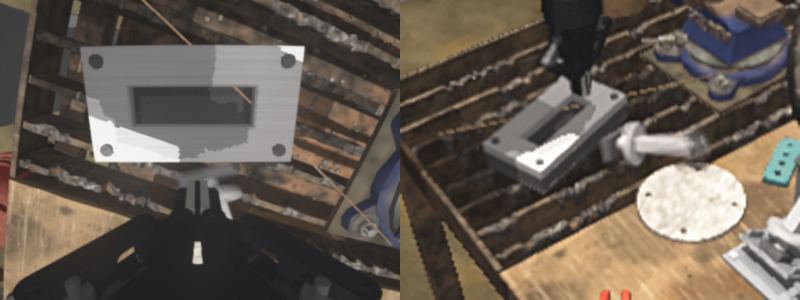

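The scene half shows the anchor tipped away from the rail, with its foot near (620,145) and head at (690,148), possibly still falling. I'll raise the hand and let it settle.

Request:
jog_arm(deltas=[{"delta_pos": [0, 0, -0.1], "yaw": 0, "fingers": 0}, {"delta_pos": [-0.1, 0, -0.2], "yaw": 0, "fingers": 0}, {"delta_pos": [-0.25, 0, -0.3], "yaw": 0, "fingers": 0.5}, {"delta_pos": [-0.4, 0, -0.4], "yaw": 0, "fingers": 0.5}, {"delta_pos": [-0.4, 0, -0.4], "yaw": 0, "fingers": 0.5}, {"delta_pos": [-0.4, 0, -0.4], "yaw": 0, "fingers": 0.5}])

```text
clock: 10.05
eef_pos: [0.5304, -0.0748, 0.2268]
tool_rot: [0.576, 0.817, 0.001, 0.001]
ft_force: [0.4, -0.2, -0.5]
grip_width: 0.0425
grasp_force: 0.0
```

```bash
python3 - <<'E'
from h import *
go([.5,0,.2],110)
c=cam('wrist'); s=cam('scene'); b=s['image'][90:234,150:342]
np.savez('/tmp/w4',**{k:c[k] for k in ['image','range_z','K','D','R','t']}); np.savez('/tmp/s4',**{k:s[k] for k in ['image','range_z','K','D','R','t']})
cv2.imwrite('pics/k.png',np.hstack([cv2.resize(c['image'],(400,300)),cv2.resize(b,(400,300),interpolation=2)])[...,::-1])
E
```

```text
at [ 0.5304 -0.0748  0.2268] head 109.66 q [-0.14  0.31  0.09  1.34  0.    1.09] w 0.0425 F [ 0.4 -0.2 -0.5]
delta [ 0.269  -0.0117  0.0891] -0.0075
```

View pics/k.png

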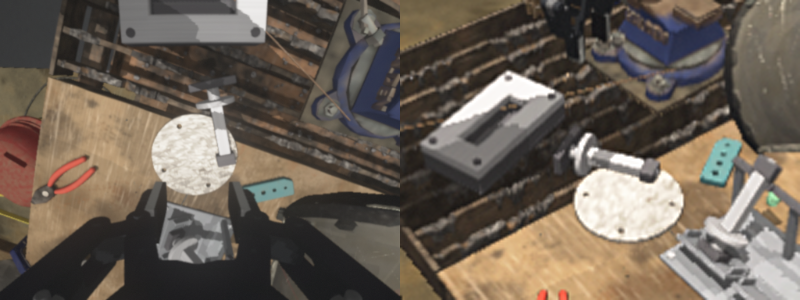

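The wrist half shows the anchor lying at rest, foot on the grate at (212,85) and head on the disc at (225,158), with its foot's long side level. It is recoverable. That was also my last picture, since I've used up the allowance; I'll go on from depth numbers. First I measure how it lies.

```bash
cat >> h.py <<'E'
def lie(W,box,zmin=.016):
    (x0,x1,y0,y1)=box
    m=(W[...,0]>x0)&(W[...,0]<x1)&(W[...,1]>y0)&(W[...,1]<y1)&(W[...,2]>zmin); return m
E
python3 - <<'E'
from h import *
c=dict(np.load('/tmp/w4.npz')); W=cloud(c)
m=lie(W,(.45,.66,-.17,.03)); rail=np.array([.4675,.0856]); a=np.radians(20)
loc=(W[...,:2]-rail)@np.array([[np.cos(a),-np.sin(a)],[np.sin(a),np.cos(a)]]); m&=~((abs(loc[...,0])<.10)&(abs(loc[...,1])<.057))
n,l,s,ce=cv2.connectedComponentsWithStats(m.astype(np.uint8),connectivity=8)
for k in np.argsort(-s[1:,4])[:4]+1: print(s[k],W[l==k].mean(0).round(3))
k=np.argmin([np.linalg.norm(ce[i]-[280,160]) if s[i,4]>150 else 1e9 for i in range(n)]);
P=W[l==k]; q=P[:,:2]-P[:,:2].mean(0); w,v=np.linalg.eigh(q.T@q); d=v[:,1]; d=d*np.sign(-d[1]); 
print('dir',np.degrees(np.arctan2(d[1],d[0])))
t=q@d; pe=np.array([-d[1],d[0]]); r=q@pe
e=np.arange(t.min(),t.max()+.005,.006)
for A,B in zip(e[:-1],e[1:]):
    k2=(t>=A)&(t<B)
    if k2.sum()>3: print(round(A*1000),k2.sum(),'lat',(np.array([r[k2].min(),r[k2].max()])*1000).round(1),'z',(np.percentile(P[k2,2],[10,50,90])*1000).round(1),'ctr',(P[:,:2].mean(0)+d*(A+.003)+pe*(r[k2].min()+r[k2].max())/2).round(4))
E
```

```text
[    0   233   512   151 37387] [ 0.527 -0.066  0.298]
[ 241   97   63  118 2690] [ 0.554 -0.046  0.03 ]
dir -58.45481727256682
-54 348 lat [-34.7  35. ] z [30.4 31.9 32.9] ctr [ 0.5274 -0.0026]
-48 331 lat [-34.6  35.9] z [30.9 32.  33. ] ctr [ 0.531  -0.0075]
-42 83 lat [-29.4  24.6] z [21.2 24.5 30.6] ctr [ 0.5316 -0.0142]
-36 79 lat [-8.6  9. ] z [20.9 24.2 25.8] ctr [ 0.5369 -0.0179]
-30 78 lat [-8.7  9.2] z [21.1 24.6 25.8] ctr [ 0.5401 -0.023 ]
-24 372 lat [-29.6  28.9] z [24.9 40.2 46.3] ctr [ 0.5427 -0.0284]
-18 99 lat [-29.1  27.9] z [26.2 41.5 46.4] ctr [ 0.5456 -0.0337]
-12 80 lat [-8.8  9.2] z [24.7 26.  26.8] ctr [ 0.5495 -0.0384]
-6 79 lat [-8.8  9.2] z [24.9 26.1 27.1] ctr [ 0.5526 -0.0435]
0 78 lat [-8.8  9.2] z [25.2 26.1 27. ] ctr [ 0.5557 -0.0486]
6 77 lat [-8.7  9.1] z [25.4 26.3 27. ] ctr [ 0.5588 -0.0537]
12 72 lat [-8.8  8.9] z [25.2 26.4 27.4] ctr [ 0.5619 -0.0589]
18 74 lat [-8.6  9. ] z [25.5 26.6 27.4] ctr [ 0.5652 -0.064 ]
24 75 lat [-8.8  9.2] z [25.6 26.7 27.8] ctr [ 0.5683 -0.0691]
30 69 lat [-8.7  9.1] z [25.9 26.8 27.6] ctr [ 0.5714 -0.0742]
36 71 lat [-8.8  9. ] z [25.9 27.1 28. ] ctr [ 0.5745 -0.0793]
42 66 lat [-8.8  8.8] z [26.  27.  27.9] ctr [ 0.5776 -0.0845]
48 71 lat [-8.7  9.3] z [26.  27.1 28.3] ctr [ 0.5809 -0.0895]
54 67 lat [-8.7  9.2] z [26.3 27.4 28.4] ctr [ 0.584  -0.0946]
60 98 lat [-14.1  14.9] z [20.8 26.7 28. ] ctr [ 0.5873 -0.0996]
66 111 lat [-14.6  15.2] z [26.7 27.5 28.6] ctr [ 0.5903 -0.1048]
72 107 lat [-14.7  15.2] z [26.5 27.4 28.7] ctr [ 0.5934 -0.11  ]
78 97 lat [-14.7  15.3] z [26.7 27.6 28.8] ctr [ 0.5966 -0.115 ]
84 8 lat [-9.8 10.8] z [25.1 26.4 26.9] ctr [ 0.6  -0.12]
```

The anchor lies almost level: heading −58.5°, axis at z≈17 mm, s=86 mm at (0.572, −0.075). I'll regrasp the shank there and pivot again. This time I'll roll the foot's underside over the rail's top edge, so the push acts along the shank and can't squeeze it out sideways.

```bash
python3 -c "
from h import *
go([.572,-.075,.011],121.5)"
```

```text
at [ 0.5284 -0.073   0.2247] head 109.82 q [-0.14  0.31  0.08  1.34  0.    1.09] w 0.0427 F [-0.1  0.1 -0.3]
delta [-0.0568  0.1354  0.7119] -0.2595
```

Request:
jog_arm(deltas=[{"delta_pos": [-0.057, 0.135, 0.1], "yaw": -0.18, "fingers": 0.5}, {"delta_pos": [-0.057, 0.135, 0.2], "yaw": -0.26, "fingers": 0.5}, {"delta_pos": [-0.057, 0.135, 0.35], "yaw": -0.26, "fingers": 0.5}, {"delta_pos": [-0.057, 0.135, 0.5], "yaw": -0.26, "fingers": 0.5}, {"delta_pos": [-0.057, 0.135, 0.6], "yaw": -0.26, "fingers": 0.5}, {"delta_pos": [-0.057, 0.135, 0.65], "yaw": -0.26, "fingers": 0.5}, {"delta_pos": [-0.057, 0.135, 0.65], "yaw": -0.26, "fingers": 0.5}])

```text
clock: 10.85
eef_pos: [0.5688, -0.0739, 0.0263]
tool_rot: [0.488, 0.873, -0.002, -0.005]
ft_force: [-0.2, 0.0, 0.9]
grip_width: 0.0428
grasp_force: 0.0
```

```bash
python3 -c "
from h import *
go([.572,-.075,.012],121.5)"
```

```text
at [ 0.5688 -0.0739  0.0263] head 121.64 q [-0.13  0.55 -0.09  0.94  0.    0.89] w 0.0428 F [-0.2  0.   0.9]
delta [-0.0092  0.0075  0.0474] 0.0031
```

Request:
jog_arm(deltas=[{"delta_pos": [-0.007, 0.007, 0.02], "yaw": 0, "fingers": 0.5}, {"delta_pos": [-0.007, 0.007, 0.047], "yaw": 0, "fingers": 0.5}, {"delta_pos": [-0.007, 0.007, 0.047], "yaw": 0, "fingers": 0.5}])

```text
clock: 11.15
eef_pos: [0.576, -0.0765, 0.0162]
tool_rot: [0.488, 0.873, -0.0, -0.0]
ft_force: [-0.8, -0.3, -0.3]
grip_width: 0.0429
grasp_force: 0.0
```

Request:
jog_arm(deltas=[{"delta_pos": [0, 0, 0], "yaw": 0, "fingers": 0}, {"delta_pos": [0, 0, 0], "yaw": 0, "fingers": 0}, {"delta_pos": [0, 0, 0], "yaw": 0, "fingers": 0}, {"delta_pos": [0, 0, 0], "yaw": 0, "fingers": 0}, {"delta_pos": [0, 0, 0], "yaw": 0, "fingers": 0}, {"delta_pos": [0, 0, 0], "yaw": 0, "fingers": 0}])

```text
clock: 11.75
eef_pos: [0.5763, -0.0773, 0.0174]
tool_rot: [0.489, 0.872, -0.0, 0.001]
ft_force: [-1.9, -0.6, 6.1]
grip_width: 0.0159
grasp_force: 59.9
```

Request:
jog_arm(deltas=[{"delta_pos": [0, 0, -0.03], "yaw": 0, "fingers": 0}, {"delta_pos": [0, 0, -0.08], "yaw": 0, "fingers": 0}, {"delta_pos": [0, 0, -0.15], "yaw": 0, "fingers": 0}, {"delta_pos": [0, 0, -0.25], "yaw": 0, "fingers": 0}, {"delta_pos": [0, 0, -0.33], "yaw": 0, "fingers": 0}, {"delta_pos": [0, 0, -0.33], "yaw": 0, "fingers": 0}, {"delta_pos": [0, 0, -0.33], "yaw": 0, "fingers": 0}])

```text
clock: 12.45
eef_pos: [0.5759, -0.0768, 0.1149]
tool_rot: [0.489, 0.873, 0.0, -0.0]
ft_force: [-0.7, 0.4, -4.9]
grip_width: 0.016
grasp_force: 58.8
```

```bash
python3 - <<'E'
from h import *
f=np.array([.4853,.0367]);n=np.array([.342,-.9397])
p=f+n*.10; go([*p,.0455],110); tilt(cam('wrist'))
E
```

```text
at [ 0.5759 -0.0768  0.1149] head 121.5 q [-0.13  0.47  0.03  1.13  0.    0.89] w 0.016 F [-0.7  0.4 -4.9]
delta [ 0.1536 -0.1262  0.2314] 0.2557
-50 54 [-12.2 -11.4 -11. ]
-44 179 [-12.4 -11.8 -11.1]
-38 202 [-12.3 -11.6 -11. ]
-32 206 [-12.1 -11.2 -10.4]
-26 206 [-11.8 -11.1 -10.4]
-20 210 [-11.6 -10.9 -10.2]
-14 229 [-11.3 -10.7 -10.1]
-8 224 [-11.1 -10.6  -9.7]
-2 236 [-11.1 -10.4  -9.6]
4 257 [-10.9 -10.1  -9.4]
10 256 [-10.7  -9.9  -9.3]
16 269 [-10.2  -9.6  -8.9]
22 282 [-10.1  -9.4  -8.7]
28 279 [-10.1  -9.3  -8.6]
34 297 [-9.8 -9.1 -8.3]
40 312 [-9.6 -8.8 -8.1]
46 212 [-9.4 -8.7 -7.8]
52 291 [-29.7 -28.8 -28. ]
58 579 [-29.3 -27.2  -7. ]
64 353 [-8.4 -7.3 -6. ]
70 337 [-8.2 -7.  -5.9]
76 404 [-14.9  -8.5  -6. ]
82 421 [-15.2 -14.4 -13.6]
88 230 [-14.8 -13.9 -12.7]
```

Held again, still level, with the foot underside 92 mm ahead of the TCP. Moving to the rail face.

Request:
jog_arm(deltas=[{"delta_pos": [0.05, -0.06, 0], "yaw": 0.15, "fingers": 0}, {"delta_pos": [0.1, -0.126, 0], "yaw": 0.256, "fingers": 0}, {"delta_pos": [0.154, -0.126, 0.05], "yaw": 0.256, "fingers": 0}, {"delta_pos": [0.154, -0.126, 0.15], "yaw": 0.256, "fingers": 0}, {"delta_pos": [0.154, -0.126, 0.211], "yaw": 0.256, "fingers": 0}, {"delta_pos": [0.154, -0.126, 0.211], "yaw": 0.256, "fingers": 0}, {"delta_pos": [0.154, -0.126, 0.211], "yaw": 0.256, "fingers": 0}])

```text
clock: 13.2
eef_pos: [0.5184, -0.0571, 0.0509]
tool_rot: [0.574, 0.819, -0.001, -0.002]
ft_force: [1.4, -0.8, -3.8]
grip_width: 0.0162
grasp_force: 59.1
```

```bash
cat >> h.py <<'E'
def st():
    o=bot.get_obs(); f=np.array([.4853,.0367]);n=np.array([.342,-.9397])
    go([.5,0,.1],110); print('d',((o['eef_pos'][:2]-f)@n).round(4),'z',o['eef_pos'][2].round(4))
    tilt(cam('wrist'))
E
python3 -c "
from h import *
st()"
```

```text
at [ 0.5184 -0.0571  0.0509] head 109.98 q [-0.11  0.44 -0.22  0.92 -0.    1.11] w 0.0162 F [ 1.4 -0.8 -3.8]
delta [ 0.2001  0.0069 -0.1635] -0.0004
d 0.0995 z 0.0509
-50 21 [-9.7 -9.  -8.5]
-44 184 [-10.2  -9.5  -8.8]
-38 179 [-10.   -9.3  -8.7]
-32 215 [-9.9 -9.1 -8.2]
-26 195 [-9.5 -8.8 -8.1]
-20 215 [-9.4 -8.7 -8.1]
-14 232 [-9.1 -8.5 -7.8]
-8 233 [-9.2 -8.3 -7.6]
-2 234 [-8.9 -8.2 -7.4]
4 245 [-8.8 -8.  -7.3]
10 251 [-8.5 -7.8 -7.1]
16 271 [-8.3 -7.6 -6.9]
22 276 [-8.3 -7.4 -6.8]
28 280 [-8.  -7.2 -6.4]
34 297 [-7.9 -7.1 -6.3]
40 305 [-7.7 -6.8 -6.1]
46 278 [-7.5 -6.7 -5.8]
52 206 [-27.6 -26.7 -25.8]
58 607 [-27.4 -26.1  -5.8]
64 340 [-6.4 -5.3 -2.8]
70 359 [-6.3 -5.2 -2.5]
76 372 [-12.1  -5.5  -2.9]
82 431 [-13.2 -12.4 -11.6]
88 318 [-13.  -12.1 -10.9]
94 28 [15.5 27.5 31.6]
100 553 [ 7.   8.2 40.1]
106 359 [6.6 7.6 8.4]
112 366 [6.7 7.6 8.6]
```

The anchor has slipped 2 mm in the fingertips because the grasp was too shallow. I'll lay it back where it was and regrasp deeper.

Request:
jog_arm(deltas=[{"delta_pos": [-0.03, 0, -0.02], "yaw": 0, "fingers": 0}, {"delta_pos": [-0.07, 0, -0.03], "yaw": 0, "fingers": 0}, {"delta_pos": [-0.12, 0.06, -0.03], "yaw": -0.1, "fingers": 0}, {"delta_pos": [-0.15, 0.12, -0.03], "yaw": -0.2, "fingers": 0}, {"delta_pos": [-0.15, 0.154, -0.03], "yaw": -0.256, "fingers": 0}, {"delta_pos": [-0.15, 0.154, 0], "yaw": -0.256, "fingers": 0}, {"delta_pos": [-0.15, 0.154, 0], "yaw": -0.256, "fingers": 0}])

```text
clock: 13.95
eef_pos: [0.5775, -0.0844, 0.0512]
tool_rot: [0.489, 0.872, -0.001, -0.001]
ft_force: [-1.3, 0.1, -5.0]
grip_width: 0.0161
grasp_force: 59.0
```

```bash
python3 -c "
from h import *
go([.5763,-.0773,.019],121.5); tilt(cam('wrist'))"
```

```text
at [ 0.5775 -0.0844  0.0512] head 121.41 q [-0.14  0.54 -0.04  0.99 -0.    0.88] w 0.0161 F [-1.3  0.1 -5. ]
delta [0.0222 0.0092 0.1072] -0.0019
-50 48 [-10.9 -10.4  -9.7]
-44 195 [-11.3 -10.6  -9.8]
-38 201 [-10.9 -10.3  -9.7]
-32 205 [-10.7 -10.   -9. ]
-26 196 [-10.6  -9.9  -9.2]
-20 217 [-10.3  -9.6  -9. ]
-14 213 [-10.1  -9.4  -8.7]
-8 232 [-10.1  -9.2  -8.5]
-2 245 [-9.8 -9.  -8.5]
4 258 [-9.7 -8.8 -8.1]
10 260 [-9.4 -8.8 -7.9]
16 272 [-9.3 -8.5 -7.6]
22 269 [-9.  -8.3 -7.6]
28 280 [-8.8 -8.1 -7.3]
34 291 [-8.6 -7.8 -7. ]
40 313 [-8.5 -7.7 -6.8]
46 221 [-8.3 -7.5 -6.7]
52 281 [-28.5 -27.7 -26.8]
58 584 [-28.1 -26.4  -6.1]
64 340 [-7.2 -6.1 -4.7]
70 359 [-7.  -6.  -4.7]
76 394 [-13.6  -7.3  -4.9]
82 419 [-13.9 -13.1 -12.3]
88 237 [-13.7 -12.8 -11.7]
94 37 [53.8 55.1 57.1]
100 72 [53.9 55.3 56.7]
```

Request:
jog_arm(deltas=[{"delta_pos": [0.022, 0.009, 0.04], "yaw": 0, "fingers": 0}, {"delta_pos": [0.022, 0.009, 0.08], "yaw": 0, "fingers": 0}, {"delta_pos": [0.022, 0.009, 0.105], "yaw": 0, "fingers": 0}, {"delta_pos": [0.022, 0.009, 0.108], "yaw": 0, "fingers": 0}, {"delta_pos": [0.022, 0.009, 0.108], "yaw": 0, "fingers": 0}, {"delta_pos": [0.022, 0.009, 0.108], "yaw": 0, "fingers": 0.35}, {"delta_pos": [0.022, 0.009, 0.108], "yaw": 0, "fingers": 0.35}, {"delta_pos": [0.022, 0.009, 0.12], "yaw": 0, "fingers": 0.35}, {"delta_pos": [0.022, 0.009, 0.135], "yaw": 0, "fingers": 0.35}, {"delta_pos": [0.022, 0.009, 0.135], "yaw": 0, "fingers": 0.35}])

```text
clock: 15.0
eef_pos: [0.5768, -0.0767, 0.0111]
tool_rot: [0.489, 0.872, -0.0, -0.0]
ft_force: [-0.8, -0.5, 0.1]
grip_width: 0.03
grasp_force: 0.0
```

```bash
python3 -c "
from h import *
go([.5763,-.0773,.010],121.5); tilt(cam('wrist'))"
```

```text
at [ 0.5768 -0.0767  0.0111] head 121.5 q [-0.13  0.58 -0.09  0.9   0.    0.89] w 0.03 F [-0.8 -0.5  0.1]
delta [-0.0009 -0.0027  0.0038] -0.0
-50 65 [-16.7 -16.3 -15.5]
-44 193 [-17.  -16.3 -15.6]
-38 204 [-16.7 -16.1 -15.4]
-32 213 [-16.5 -15.8 -15. ]
-26 219 [-16.6 -16.  -15.2]
-20 219 [-16.5 -15.8 -15.2]
-14 235 [-16.4 -15.7 -14.9]
-8 244 [-16.2 -15.5 -14.7]
-2 249 [-16.2 -15.4 -14.8]
4 273 [-16.2 -15.4 -14.7]
10 276 [-16.  -15.3 -14.6]
16 288 [-15.8 -15.1 -14.4]
22 297 [-15.7 -15.1 -14.3]
28 310 [-15.6 -14.9 -14.2]
34 327 [-15.6 -14.7 -14. ]
40 338 [-15.5 -14.7 -14. ]
46 162 [-15.5 -14.7 -13.7]
52 371 [-35.7 -34.8 -34. ]
58 665 [-35.2 -29.6 -13.1]
64 384 [-14.5 -13.4 -11.9]
70 412 [-14.5 -13.4 -11.9]
76 432 [-21.3 -18.5 -12.4]
82 477 [-21.7 -20.9 -20.1]
88 239 [-21.4 -20.5 -19.1]
94 20 [15.4 16.1 16.8]
```

Request:
jog_arm(deltas=[{"delta_pos": [0, 0, 0], "yaw": 0, "fingers": 0}, {"delta_pos": [0, 0, 0], "yaw": 0, "fingers": 0}, {"delta_pos": [0, 0, 0], "yaw": 0, "fingers": 0}, {"delta_pos": [0, 0, 0], "yaw": 0, "fingers": 0}, {"delta_pos": [0, 0, -0.05], "yaw": 0, "fingers": 0}, {"delta_pos": [0, 0, -0.12], "yaw": 0, "fingers": 0}, {"delta_pos": [0.05, -0.06, -0.19], "yaw": 0.1, "fingers": 0}, {"delta_pos": [0.1, -0.12, -0.19], "yaw": 0.2, "fingers": 0}, {"delta_pos": [0.15, -0.126, -0.16], "yaw": 0.256, "fingers": 0}, {"delta_pos": [0.154, -0.126, -0.125], "yaw": 0.256, "fingers": 0}, {"delta_pos": [0.154, -0.126, -0.125], "yaw": 0.256, "fingers": 0}])

```text
clock: 16.15
eef_pos: [0.5193, -0.0569, 0.0471]
tool_rot: [0.573, 0.819, -0.001, -0.002]
ft_force: [-0.3, 0.0, -4.5]
grip_width: 0.0163
grasp_force: 60.5
```

```bash
python3 -c "
from h import *
st()"
```

```text
at [ 0.5193 -0.0569  0.0471] head 110.06 q [-0.11  0.44 -0.22  0.91 -0.    1.11] w 0.0163 F [-0.3  0.  -4.5]
delta [ 0.2003  0.0039 -0.176 ] 0.0013
d 0.0995 z 0.0471
-50 35 [-15.5 -15.  -14.6]
-44 196 [-16.  -15.3 -14.7]
-38 199 [-15.8 -15.1 -14.5]
-32 213 [-15.7 -14.9 -14. ]
-26 207 [-15.5 -14.8 -14.1]
-20 230 [-15.3 -14.7 -14. ]
-14 240 [-15.3 -14.6 -13.8]
-8 242 [-15.  -14.3 -13.6]
-2 261 [-15.  -14.3 -13.7]
4 258 [-14.9 -14.1 -13.4]
10 275 [-14.5 -13.9 -13.2]
16 291 [-14.4 -13.8 -13. ]
22 290 [-14.3 -13.6 -12.9]
28 300 [-14.1 -13.4 -12.6]
34 315 [-14.1 -13.3 -12.5]
40 337 [-14.  -13.2 -12.4]
46 241 [-13.7 -13.  -12.2]
52 279 [-34.  -33.1 -32.2]
58 670 [-33.7 -32.  -11.7]
64 369 [-12.9 -11.8 -10.1]
70 375 [-12.8 -11.6  -9.9]
76 421 [-18.9 -12.2 -10.3]
82 479 [-19.8 -18.9 -18.1]
88 298 [-19.5 -18.7 -17.6]
100 608 [ 2.8  4.1 31.8]
106 372 [2.6 3.6 4.4]
112 385 [2.5 3.5 4.4]
```

The grasp is solid, and the rail edge shows 100 mm ahead as expected. I'll start rolling the foot over the edge.

Request:
jog_arm(deltas=[{"delta_pos": [0, 0, -0.013], "yaw": 0, "fingers": 0}, {"delta_pos": [0.036, 0, -0.013], "yaw": 0, "fingers": 0}, {"delta_pos": [0.045, 0, -0.053], "yaw": 0, "fingers": 0}, {"delta_pos": [0.053, 0, -0.078], "yaw": 0, "fingers": 0}, {"delta_pos": [0.063, 0, -0.102], "yaw": 0, "fingers": 0}, {"delta_pos": [0.063, 0, -0.102], "yaw": 0, "fingers": 0}])

```text
clock: 16.8
eef_pos: [0.5153, -0.0387, 0.0813]
tool_rot: [0.573, 0.819, 0.001, 0.001]
ft_force: [0.4, 0.2, -4.4]
grip_width: 0.0164
grasp_force: 60.5
```

```bash
python3 -c "
from h import *
st()"
```

```text
at [ 0.5153 -0.0387  0.0813] head 110.03 q [-0.08  0.39 -0.2   0.98  0.    1.15] w 0.0164 F [ 0.4  0.2 -4.4]
delta [ 0.1386 -0.0035 -0.0623] 0.0006
d 0.0811 z 0.0813
-50 68 [-18.6 -17.8 -17.1]
-44 198 [-18.5 -17.8 -17. ]
-38 207 [-18.  -17.4 -16.6]
-32 219 [-17.7 -16.9 -16.1]
-26 215 [-17.6 -16.8 -16.1]
-20 236 [-17.2 -16.4 -15.7]
-14 235 [-16.8 -16.1 -15.4]
-8 250 [-16.5 -15.9 -15.2]
-2 257 [-16.4 -15.7 -14.9]
4 269 [-15.9 -15.2 -14.5]
10 272 [-15.7 -15.  -14.2]
16 295 [-15.3 -14.5 -13.9]
22 292 [-15.  -14.3 -13.6]
28 313 [-14.7 -13.9 -13.2]
34 320 [-14.4 -13.6 -12.9]
40 326 [-14.  -13.4 -12.6]
46 217 [-13.8 -13.1 -12.3]
52 305 [-33.9 -33.  -32.2]
58 640 [-33.4 -31.4 -11.1]
64 355 [-12.5 -11.3 -10.1]
70 378 [-12.2 -11.1  -9.7]
76 405 [-18.6 -15.9  -9.8]
82 469 [-18.8 -18.  -17.3]
88 240 [-18.4 -17.4 -16.1]
94 126 [35.1 36.3 37. ]
100 236 [35.2 36.1 37. ]
106 244 [35.4 36.2 37. ]
112 126 [35.8 36.8 37.9]
```

The foot slid over the edge without turning. I have a better idea: lay it down again and grip only the end of the head with a small part of the pads. Gravity on the far foot (0.35 Nm) should then swing it upright.

Request:
jog_arm(deltas=[{"delta_pos": [-0.06, 0, 0], "yaw": 0, "fingers": 0}, {"delta_pos": [-0.13, 0.04, 0], "yaw": -0.05, "fingers": 0}, {"delta_pos": [-0.18, 0.1, 0], "yaw": -0.15, "fingers": 0}, {"delta_pos": [-0.189, 0.149, 0.05], "yaw": -0.256, "fingers": 0}, {"delta_pos": [-0.189, 0.149, 0.12], "yaw": -0.256, "fingers": 0}, {"delta_pos": [-0.189, 0.149, 0.18], "yaw": -0.256, "fingers": 0}, {"delta_pos": [-0.189, 0.149, 0.215], "yaw": -0.256, "fingers": 0}, {"delta_pos": [-0.189, 0.149, 0.226], "yaw": -0.256, "fingers": 0}, {"delta_pos": [-0.189, 0.149, 0.226], "yaw": -0.256, "fingers": 0}, {"delta_pos": [-0.189, 0.149, 0.226], "yaw": -0.256, "fingers": 0.6}, {"delta_pos": [-0.189, 0.149, 0.226], "yaw": -0.256, "fingers": 0.6}, {"delta_pos": [-0.189, 0.149, 0.226], "yaw": -0.256, "fingers": 0.6}])

```text
clock: 18.05
eef_pos: [0.5769, -0.0774, 0.0129]
tool_rot: [0.489, 0.872, 0.0, 0.001]
ft_force: [0.4, -0.1, 0.2]
grip_width: 0.0512
grasp_force: 0.0
```

```bash
python3 -c "
from h import *
go([.6024,-.1185,.05],121.5); tilt(cam('wrist'))"
```

```text
at [ 0.5769 -0.0774  0.0129] head 121.5 q [-0.13  0.58 -0.09  0.9   0.    0.89] w 0.0512 F [ 0.4 -0.1  0.2]
delta [-0.1613  0.001  -0.1236] -0.0
-50 35 [-15.4 -14.8 -14.2]
-44 194 [-15.7 -15.  -14.3]
-38 197 [-15.5 -14.7 -14.1]
-32 210 [-15.3 -14.6 -13.8]
-26 207 [-15.2 -14.6 -14. ]
-20 222 [-15.3 -14.5 -13.8]
-14 231 [-15.  -14.3 -13.6]
-8 236 [-14.9 -14.2 -13.5]
-2 259 [-15.  -14.2 -13.4]
4 255 [-14.8 -14.1 -13.4]
10 275 [-14.7 -14.1 -13.3]
16 289 [-14.7 -13.9 -13.1]
22 288 [-14.6 -13.7 -13.1]
28 300 [-14.4 -13.6 -12.8]
34 323 [-14.3 -13.5 -12.9]
40 328 [-14.2 -13.5 -12.8]
46 210 [-14.2 -13.4 -12.6]
52 316 [-34.6 -33.7 -32.7]
58 656 [-34.2 -32.1 -12.1]
64 375 [-13.5 -12.3 -10.5]
70 378 [-13.3 -12.2 -10.3]
76 421 [-19.8 -13.1 -10.7]
82 478 [-20.4 -19.7 -18.8]
88 307 [-20.3 -19.3 -18.1]
94 18 [16. 17. 18.]
```

Request:
jog_arm(deltas=[{"delta_pos": [-0.05, 0, -0.01], "yaw": 0, "fingers": 0.6}, {"delta_pos": [-0.11, 0, -0.01], "yaw": 0, "fingers": 0.6}, {"delta_pos": [-0.158, 0, -0.01], "yaw": 0, "fingers": 0.6}, {"delta_pos": [-0.158, 0, -0.01], "yaw": 0, "fingers": 0.6}, {"delta_pos": [-0.158, 0, -0.01], "yaw": 0, "fingers": 0}, {"delta_pos": [-0.158, 0, -0.01], "yaw": 0, "fingers": 0}, {"delta_pos": [-0.158, 0, -0.01], "yaw": 0, "fingers": 0}, {"delta_pos": [-0.158, 0, -0.01], "yaw": 0, "fingers": 0}, {"delta_pos": [-0.158, 0, -0.01], "yaw": 0, "fingers": 0}])

```text
clock: 19.0
eef_pos: [0.6002, -0.1172, 0.0151]
tool_rot: [0.488, 0.873, 0.0, -0.0]
ft_force: [-1.4, 1.1, 1.5]
grip_width: 0.0281
grasp_force: 59.3
```

Request:
jog_arm(deltas=[{"delta_pos": [0, 0, -0.03], "yaw": 0, "fingers": 0}, {"delta_pos": [0, 0, -0.08], "yaw": 0, "fingers": 0}, {"delta_pos": [0, 0, -0.15], "yaw": 0, "fingers": 0}, {"delta_pos": [0, 0, -0.15], "yaw": 0, "fingers": 0}])

```text
clock: 19.4
eef_pos: [0.6028, -0.1182, 0.0627]
tool_rot: [0.489, 0.872, 0.001, 0.003]
ft_force: [0.3, -0.5, -3.3]
grip_width: 0.0279
grasp_force: 62.2
```

```bash
python3 -c "
from h import *
go([.6024,-.1185,.17],121.5); tilt(cam('wrist'))"
```

```text
at [ 0.6028 -0.1182  0.0627] head 121.5 q [-0.19  0.57  0.06  1.05 -0.    0.83] w 0.0279 F [ 0.3 -0.5 -3.3]
delta [-1.400e-03 -3.000e-04 -3.576e-01] 0.0
-50 30 [59.9 60.7 61.4]
-8 22 [-12.5 -11.5 -10.3]
-2 251 [-14.3 -13.5 -12.5]
4 285 [-13.  -11.8 -10.7]
10 288 [-11.1 -10.   -8.9]
16 278 [-8.8 -7.9 -7. ]
22 285 [-7.5 -6.4 -5.3]
28 283 [-5.7 -4.5 -3.5]
34 287 [-3.9 -2.8 -1.8]
40 286 [-2.1 -0.9  0.2]
46 282 [-0.4  0.8  1.9]
52 286 [1.7 2.7 3.7]
58 289 [3.3 4.5 5.7]
64 274 [5.3 6.3 7.2]
70 300 [7.1 8.2 9.3]
76 281 [ 8.9  9.9 10.9]
82 281 [10.6 11.6 12.6]
88 283 [12.4 13.5 14.9]
94 503 [-3.5  3.2 12.6]
100 377 [-5.4 -4.2 -3.2]
106 65 [-4.  -2.9 -0.9]
112 268 [20.2 21.4 23.1]
```

It is swinging: already 17° down while lifting. I'll lift higher.

Request:
jog_arm(deltas=[{"delta_pos": [0, 0, -0.12], "yaw": 0, "fingers": 0}, {"delta_pos": [0, 0, -0.25], "yaw": 0, "fingers": 0}, {"delta_pos": [0, 0, -0.4], "yaw": 0, "fingers": 0}, {"delta_pos": [0, 0, -0.4], "yaw": 0, "fingers": 0}, {"delta_pos": [0, 0, -0.4], "yaw": 0, "fingers": 0}])

```text
clock: 19.95
eef_pos: [0.6011, -0.1181, 0.1799]
tool_rot: [0.489, 0.872, -0.0, 0.001]
ft_force: [-0.5, -0.0, -4.8]
grip_width: 0.0276
grasp_force: 63.0
```

```bash
cat >> h.py <<'E'
def hang(c):
    o=bot.get_obs(); M=R.from_quat(o['tool_rot']).as_matrix(); Q=(cloud(c)-o['eef_pos'])@M
    m=(abs(Q[...,1])<.006)&(Q[...,0]>-.08)&(Q[...,0]<.14)&(Q[...,2]>-.03)&(Q[...,2]<.16)
    q=Q[m]; e=np.arange(-.03,.16,.008)
    for a,b in zip(e[:-1],e[1:]):
        k=(q[:,2]>=a)&(q[:,2]<b)
        if k.sum()>3: print('z',round(a*1000),int(k.sum()),(np.percentile(q[k,0],[5,50,95])*1000).round(1))
E
python3 -c "
from h import *
go([.6024,-.1185,.17],121.5); hang(cam('wrist'))"
```

```text
at [ 0.6011 -0.1181  0.1799] head 121.5 q [-0.19  0.49  0.23  1.31 -0.    0.83] w 0.0276 F [-0.5 -0.  -4.8]
delta [-0.0034  0.003   0.0332] -0.0001
z -22 76 [-4.1 -2.6 -1.2]
z -14 721 [-6.   3.1  9.3]
z -6 597 [10.1 15.7 21.5]
z 2 564 [22.2 27.8 33.6]
z 10 542 [34.4 39.9 45.6]
z 18 758 [46.7 55.3 94.6]
z 26 756 [59.  68.3 96. ]
z 34 459 [70.5 76.8 82.9]
z 42 105 [104.  105.7 108. ]
z 50 334 [100.9 107.8 113.3]
```

Lean is now 56° and friction holds it there. A few vertical jerks should pump it further.

Request:
jog_arm(deltas=[{"delta_pos": [0, 0, -0.16], "yaw": 0, "fingers": 0}, {"delta_pos": [0, 0, 0], "yaw": 0, "fingers": 0}, {"delta_pos": [0, 0, -0.16], "yaw": 0, "fingers": 0}, {"delta_pos": [0, 0, 0], "yaw": 0, "fingers": 0}, {"delta_pos": [0, 0, -0.16], "yaw": 0, "fingers": 0}, {"delta_pos": [0, 0, 0], "yaw": 0, "fingers": 0}, {"delta_pos": [0, 0, -0.16], "yaw": 0, "fingers": 0}, {"delta_pos": [0, 0, -0.16], "yaw": 0, "fingers": 0}])

```text
clock: 20.8
eef_pos: [0.5918, -0.116, 0.2199]
tool_rot: [0.489, 0.872, -0.003, -0.01]
ft_force: [2.7, 0.7, -0.5]
grip_width: 0.0274
grasp_force: 59.2
```

```bash
python3 -c "
from h import *
go([.6024,-.1185,.17],121.5); hang(cam('wrist'))"
```

```text
at [ 0.5918 -0.116   0.2199] head 121.48 q [-0.19  0.47  0.31  1.43  0.    0.83] w 0.0274 F [ 2.7  0.7 -0.5]
delta [-0.028   0.0283  0.1656] -0.0004
z -14 12 [-4.1 -2.9 -1.1]
z -6 680 [-14.8  -4.7   1.1]
z 2 202 [1.1 2.2 3.1]
z 10 169 [2.8 3.5 4.8]
z 18 128 [4.4 5.3 6.5]
z 26 109 [5.9 7.  8. ]
z 34 97 [7.8 8.7 9.6]
z 42 85 [ 8.8 10.3 11.2]
z 50 76 [10.9 11.9 12.8]
z 58 60 [12.4 13.4 14.2]
z 66 58 [14.1 15.  16.1]
z 74 45 [15.8 16.7 17.4]
z 82 140 [17.6 33.9 39. ]
z 90 394 [ 3.3 25.  39.9]
z 98 16 [-12.8  -8.1  -1.8]
```

It is down to 11° of lean, inside the 18° at which it rights itself on its foot. Now over to the disc.

```bash
python3 -c "
from h import *
go([.5507,-.1445,.15],110)"
```

```text
at [ 0.5975 -0.1166  0.2238] head 121.5 q [-0.19  0.47  0.32  1.43  0.    0.83] w 0.027 F [ 1.7  0.7 -3.2]
delta [ 0.0003 -0.1803  0.2469] 0.2556
```

Request:
jog_arm(deltas=[{"delta_pos": [0, -0.04, 0.03], "yaw": 0.08, "fingers": 0}, {"delta_pos": [0, -0.08, 0.08], "yaw": 0.16, "fingers": 0}, {"delta_pos": [0, -0.13, 0.13], "yaw": 0.256, "fingers": 0}, {"delta_pos": [0, -0.16, 0.18], "yaw": 0.256, "fingers": 0}, {"delta_pos": [0, -0.18, 0.22], "yaw": 0.256, "fingers": 0}, {"delta_pos": [0, -0.18, 0.247], "yaw": 0.256, "fingers": 0}, {"delta_pos": [0, -0.18, 0.247], "yaw": 0.256, "fingers": 0}, {"delta_pos": [0, -0.18, 0.247], "yaw": 0.256, "fingers": 0}])

```text
clock: 21.65
eef_pos: [0.5557, -0.1458, 0.1539]
tool_rot: [0.574, 0.819, 0.0, 0.0]
ft_force: [-0.2, 0.6, -4.7]
grip_width: 0.0272
grasp_force: 59.5
```

```bash
python3 -c "
from h import *
go([.5507,-.1445,.134],110); hang(cam('wrist'))"
```

```text
at [ 0.5557 -0.1458  0.1539] head 110.0 q [-0.26  0.43  0.07  1.21  0.    0.96] w 0.0272 F [-0.2  0.6 -4.7]
delta [ 0.0099 -0.0142  0.0664] 0.0
z -14 571 [-17.   -8.6  -2.9]
z -6 233 [-19.6  -2.2  -1.4]
z 2 166 [-1.9 -1.1 -0.4]
z 10 166 [-1.1 -0.   0.8]
z 18 136 [0.4 1.1 1.8]
z 26 125 [1.4 2.3 3.1]
z 34 105 [2.7 3.4 4.2]
z 42 103 [3.7 4.5 5.3]
z 50 87 [4.8 5.6 6.3]
z 58 75 [6.1 6.7 7.4]
z 66 75 [7.1 7.8 8.5]
z 74 68 [8.3 8.9 9.6]
z 82 341 [ 9.8 21.3 30.4]
z 90 84 [10.4 15.3 31.8]
z 138 512 [25.7 60.3 89.2]
z 146 438 [26.3 61.6 96.8]
```

Request:
jog_arm(deltas=[{"delta_pos": [0.025, -0.007, 0.03], "yaw": 0, "fingers": 0}, {"delta_pos": [0.049, -0.014, 0.05], "yaw": 0, "fingers": 0}, {"delta_pos": [0.049, -0.014, 0.06], "yaw": 0, "fingers": 0}, {"delta_pos": [0.049, -0.014, 0.063], "yaw": 0, "fingers": 0}, {"delta_pos": [0.049, -0.014, 0.063], "yaw": 0, "fingers": 0}])

```text
clock: 22.2
eef_pos: [0.5476, -0.1345, 0.1396]
tool_rot: [0.574, 0.819, 0.0, 0.004]
ft_force: [-3.9, -1.4, 12.6]
grip_width: 0.0272
grasp_force: 61.4
```

Request:
jog_arm(deltas=[{"delta_pos": [0, 0, 0.004], "yaw": 0, "fingers": 0}, {"delta_pos": [0, 0, 0.007], "yaw": 0, "fingers": 0}, {"delta_pos": [0, 0, 0.007], "yaw": 0, "fingers": 0}])

```text
clock: 22.5
eef_pos: [0.5484, -0.1354, 0.1395]
tool_rot: [0.574, 0.819, 0.0, 0.006]
ft_force: [-5.6, -1.5, 20.2]
grip_width: 0.0267
grasp_force: 62.4
```

Request:
jog_arm(deltas=[{"delta_pos": [0.01, 0, -0.007], "yaw": 0, "fingers": 0}, {"delta_pos": [0.03, 0, -0.008], "yaw": 0, "fingers": 0}, {"delta_pos": [0.045, 0, -0.008], "yaw": 0, "fingers": 0}, {"delta_pos": [0.045, 0, -0.008], "yaw": 0, "fingers": 0}])

```text
clock: 22.9
eef_pos: [0.5424, -0.1212, 0.1389]
tool_rot: [0.574, 0.819, 0.0, 0.003]
ft_force: [-3.0, -1.4, 9.0]
grip_width: 0.0271
grasp_force: 61.1
```

```bash
python3 -c "
from h import *
go([.5507,-.1445,.134],110); hang(cam('wrist'))"
```

```text
at [ 0.5424 -0.1212  0.1389] head 110.01 q [-0.22  0.4  -0.02  1.15 -0.    1.  ] w 0.0271 F [-3.  -1.4  9. ]
delta [-0.0825 -0.0007  0.0167] 0.0001
z -14 657 [-18.2  -9.   -2.6]
z -6 174 [-2.9 -2.3 -1.7]
z 2 134 [-2.6 -2.1 -1.5]
z 10 150 [-2.7 -1.8 -1.2]
z 18 110 [-1.9 -1.4 -0.9]
z 26 105 [-1.6 -1.2 -0.6]
z 34 94 [-1.3 -0.9 -0.4]
z 42 81 [-1.  -0.6 -0.1]
z 50 71 [-0.7 -0.3  0.2]
z 58 66 [-0.3  0.1  0.5]
z 66 63 [-0.1  0.2  0.7]
z 74 50 [0.1 0.6 0.9]
z 82 91 [ 0.5  1.5 19.2]
z 90 324 [ 1.3 11.6 21.5]
z 122 251 [17.9 42.7 63.5]
z 130 496 [16.8 42.5 73. ]
z 138 308 [ 68.4 120.6 130.9]
z 146 28 [ 75.6 117.8 120.7]
```

Lean is only 2°, centred on the disc. Releasing so it stands on its foot.

Request:
jog_arm(deltas=[{"delta_pos": [0.003, 0, -0.005], "yaw": 0, "fingers": 0}, {"delta_pos": [0.003, 0, -0.005], "yaw": 0, "fingers": 0.55}, {"delta_pos": [0.003, 0, -0.005], "yaw": 0, "fingers": 0.55}, {"delta_pos": [0.003, 0, -0.005], "yaw": 0, "fingers": 0.55}, {"delta_pos": [0.003, 0, -0.15], "yaw": 0, "fingers": 0.55}, {"delta_pos": [0.003, 0, -0.15], "yaw": 0, "fingers": 0.55}, {"delta_pos": [0.003, 0, -0.15], "yaw": 0, "fingers": 0.55}, {"delta_pos": [0.003, 0, -0.15], "yaw": 0, "fingers": 0.55}])

```text
clock: 23.75
eef_pos: [0.5404, -0.1199, 0.1796]
tool_rot: [0.574, 0.819, -0.0, -0.001]
ft_force: [0.3, -0.3, -1.1]
grip_width: 0.0467
grasp_force: 0.0
```

```bash
python3 - <<'E'
from h import *
W=cloud(cam('wrist')); b=(W[...,0]>.47)&(W[...,0]<.63)&(W[...,1]>-.21)&(W[...,1]<-.05)
for a,z in ((.130,.150),(.06,.12),(.038,.05),(.015,.03)):
    P=W[b&(W[...,2]>a)&(W[...,2]<z)]
    if len(P)>10: print(a,len(P),P.mean(0).round(4),cv2.minAreaRect((P[:,:2]*1000).astype(np.float32)),np.median(P[:,2]).round(4))
go([.545,-.128,.14],110)
E
```

```text
0.13 1428 [ 0.5405 -0.1228  0.1445] ((541.3311767578125, -125.06394958496094), (29.767976760864258, 18.620044708251953), 20.519750595092773) 0.1463
0.06 456 [ 0.5385 -0.1175  0.0935] ((538.6611938476562, -117.82418060302734), (17.899505615234375, 2.195296287536621), 18.982690811157227) 0.095
0.038 1937 [ 0.5394 -0.1201  0.0465] ((540.537353515625, -122.16854858398438), (58.82494354248047, 52.067481994628906), 18.12970733642578) 0.0466
0.015 266 [ 0.5394 -0.1213  0.0201] ((541.4797973632812, -126.32945251464844), (70.10437774658203, 31.58639144897461), 19.03438949584961) 0.0202
at [ 0.5401 -0.1199  0.1793] head 109.98 q [-0.22  0.37  0.05  1.25  0.    1.  ] w 0.047 F [ 0.2  0.5 -0.2]
delta [-0.0312  0.0063  0.1309] -0.0004
```

The anchor stands upright on the disc: head top at z 0.146, foot at (0.5415, −0.126), square at 20°. Now take the head from above.

```bash
python3 -c "
from h import *
go([.5414,-.1255,.118],110)"
```

```text
at [ 0.5401 -0.1199  0.1793] head 109.98 q [-0.22  0.37  0.05  1.25  0.    1.  ] w 0.047 F [ 0.2  0.5 -0.2]
delta [-0.0193 -0.002   0.2043] -0.0004
```

Request:
jog_arm(deltas=[{"delta_pos": [-0.019, -0.002, 0.03], "yaw": 0, "fingers": 0.6}, {"delta_pos": [-0.019, -0.002, 0.1], "yaw": 0, "fingers": 0.6}, {"delta_pos": [-0.019, -0.002, 0.16], "yaw": 0, "fingers": 0.6}, {"delta_pos": [-0.019, -0.002, 0.204], "yaw": 0, "fingers": 0.6}, {"delta_pos": [-0.019, -0.002, 0.204], "yaw": 0, "fingers": 0.6}, {"delta_pos": [-0.019, -0.002, 0.204], "yaw": 0, "fingers": 0.6}, {"delta_pos": [-0.019, -0.002, 0.204], "yaw": 0, "fingers": 0}, {"delta_pos": [-0.019, -0.002, 0.204], "yaw": 0, "fingers": 0}, {"delta_pos": [-0.019, -0.002, 0.204], "yaw": 0, "fingers": 0}, {"delta_pos": [-0.019, -0.002, 0.204], "yaw": 0, "fingers": 0}, {"delta_pos": [-0.019, -0.002, 0.204], "yaw": 0, "fingers": 0}])

```text
clock: 24.9
eef_pos: [0.5424, -0.126, 0.12]
tool_rot: [0.574, 0.819, 0.0, 0.001]
ft_force: [-0.8, -1.1, 4.5]
grip_width: 0.0287
grasp_force: 60.4
```

Request:
jog_arm(deltas=[{"delta_pos": [0, 0, -0.03], "yaw": 0, "fingers": 0}, {"delta_pos": [0, 0, -0.1], "yaw": 0, "fingers": 0}, {"delta_pos": [0, 0, -0.2], "yaw": 0, "fingers": 0}, {"delta_pos": [0, 0, -0.27], "yaw": 0, "fingers": 0}, {"delta_pos": [0, 0, -0.27], "yaw": 0, "fingers": 0}])

```text
clock: 25.4
eef_pos: [0.5442, -0.1257, 0.203]
tool_rot: [0.574, 0.819, 0.001, 0.003]
ft_force: [0.9, -0.2, -3.2]
grip_width: 0.0288
grasp_force: 60.0
```

```bash
python3 -c "
from h import *
go([.4675,.0856,.19],110); hang(cam('wrist'))"
```

```text
at [ 0.5442 -0.1257  0.203 ] head 110.0 q [-0.23  0.36  0.1   1.3   0.    0.99] w 0.0288 F [ 0.9 -0.2 -3.2]
delta [7.495e-01 6.000e-04 4.140e-02] -0.0001
z -30 818 [-8.   3.5  8.3]
z -22 199 [7.6 8.1 8.6]
z -14 166 [7.1 7.9 8.4]
z -6 146 [7.6 8.1 8.5]
z 2 132 [7.6 8.1 8.6]
z 10 101 [7.7 8.1 8.5]
z 18 99 [7.6 8.1 8.4]
z 26 85 [7.7 8.1 8.4]
z 34 79 [7.8 8.  8.3]
z 42 66 [7.7 8.1 8.3]
z 50 57 [7.6 8.  8.4]
z 58 55 [7.8 8.1 8.4]
z 66 455 [ 8.  17.9 27.9]
z 74 16 [28.  28.5 29. ]
```

Held perfectly vertical. Moving partway so the wrist camera sits over the slot, to measure it once more.

Request:
jog_arm(deltas=[{"delta_pos": [0.08, 0, 0], "yaw": 0, "fingers": 0}, {"delta_pos": [0.18, 0, 0], "yaw": 0, "fingers": 0}, {"delta_pos": [0.29, 0, 0], "yaw": 0, "fingers": 0}, {"delta_pos": [0.4, 0, 0], "yaw": 0, "fingers": 0}, {"delta_pos": [0.47, 0, 0], "yaw": 0, "fingers": 0}, {"delta_pos": [0.5, 0, 0], "yaw": 0, "fingers": 0}, {"delta_pos": [0.5, 0, 0], "yaw": 0, "fingers": 0}, {"delta_pos": [0.5, 0, 0], "yaw": 0, "fingers": 0}])

```text
clock: 26.25
eef_pos: [0.4909, 0.0147, 0.1993]
tool_rot: [0.574, 0.819, -0.001, -0.0]
ft_force: [-0.0, 0.1, -4.7]
grip_width: 0.0289
grasp_force: 60.0
```

```bash
python3 - <<'E'
from h import *
c=cam('wrist'); W=cloud(c)
m=(abs(W[...,2]-.044)<.007)&(abs(W[...,0]-.4675)<.12)&(abs(W[...,1]-.0856)<.11)
m=cv2.morphologyEx(m.astype(np.uint8),cv2.MORPH_OPEN,np.ones((3,3)))
cs,_=cv2.findContours(m,cv2.RETR_CCOMP,cv2.CHAIN_APPROX_NONE)
for q in cs:
    if len(q)>100:
        P=ray(c,q.reshape(-1,2),.044)[:,:2].astype(np.float32); print(len(q),cv2.minAreaRect(P*1000))
print(np.median(W[m>0][:,2]))
o=bot.get_obs();M=R.from_quat(o['tool_rot']).as_matrix();print('axis',o['eef_pos']-.0009*M[:,0])
go([.4676,.0855,.18],110); hang(c)
E
```

```text
615 ((467.6761779785156, 85.60591125488281), (190.8370361328125, 103.96105194091797), 20.045330047607422)
301 ((466.17681884765625, 85.63836669921875), (114.80047607421875, 36.28941345214844), 20.057632446289062)
0.04444321085119893
axis [0.49141079 0.0136499  0.19955574]
at [0.4911 0.0145 0.1996] head 109.93 q [ 0.03  0.24 -0.08  1.25 -0.    1.25] w 0.0288 F [-0.3 -0.8 -5.3]
delta [0.2492 0.007  0.0651] -0.0017
z -30 933 [-7.   2.7  9. ]
z -22 203 [8.5 9.  9.5]
z -14 160 [8.3 8.9 9.4]
z -6 164 [8.1 8.9 9.4]
z 2 130 [8.5 9.  9.4]
z 10 111 [8.6 8.9 9.4]
z 18 103 [8.6 9.  9.4]
z 26 87 [8.7 9.  9.4]
z 34 78 [8.7 9.  9.3]
z 42 68 [8.7 9.  9.3]
z 50 62 [8.6 9.  9.4]
z 58 56 [8.6 9.1 9.3]
z 66 372 [ 8.9 18.1 28.2]
z 74 118 [10.2 21.7 29.9]
z 146 64 [ 31.6 104.2 123.5]
```

Request:
jog_arm(deltas=[{"delta_pos": [0.07, 0.007, 0.02], "yaw": 0, "fingers": 0}, {"delta_pos": [0.15, 0.007, 0.05], "yaw": 0, "fingers": 0}, {"delta_pos": [0.22, 0.007, 0.065], "yaw": -0.001, "fingers": 0}, {"delta_pos": [0.249, 0.007, 0.065], "yaw": -0.001, "fingers": 0}, {"delta_pos": [0.249, 0.007, 0.065], "yaw": -0.001, "fingers": 0}, {"delta_pos": [0.249, 0.007, 0.065], "yaw": -0.001, "fingers": 0}, {"delta_pos": [0.249, 0.007, 0.065], "yaw": -0.001, "fingers": 0}])

```text
clock: 27.0
eef_pos: [0.4681, 0.0854, 0.181]
tool_rot: [0.574, 0.819, 0.0, 0.001]
ft_force: [0.3, -0.1, -4.6]
grip_width: 0.0291
grasp_force: 60.0
```

```bash
python3 - <<'E'
from h import *
c=cam('wrist');W=cloud(c)
go([.4677,.0856,.165],110)
# far slot rim seen in tool frame
o=bot.get_obs(); M=R.from_quat(o['tool_rot']).as_matrix(); Q=(W-o['eef_pos'])@M
m=abs(W[...,2]-.044)<.006
for y0 in (-.045,.045,.02,-.02):
    k=m&(abs(Q[...,1]-y0)<.006); x=np.sort(Q[k][:,0]); 
    print(y0,len(x),(x[[0,-1]]*1000).round(1) if len(x) else '', (x[x>.005][0]*1000).round(1) if (x>.005).any() else '')
k=(abs(W[...,2]-.076)<.012)&(abs(Q[...,0])<.06)&(abs(Q[...,1])<.06); q=Q[k]; print('foot/collar',len(q),(q.min(0)*1000).round(1),(q.max(0)*1000).round(1))
E
```

```text
at [0.468  0.0854 0.1809] head 109.94 q [ 0.18  0.22 -0.15  1.19 -0.    1.4 ] w 0.0287 F [ 0.6 -0.9 -4. ]
delta [ 0.0009 -0.0006  0.0531] -0.0013
-0.045 796 [-51.8  52.7] 18.3
0.045 822 [-51.5  52.7] 18.6
0.02 459 [-51.1  52.6] 18.6
-0.02 445 [18.3 52.6] 18.3
foot/collar 403 [-16.4 -35.8  97.4] [ 16.2  34.4 109.7]
```

The foot is centred in the slot to about 0.5 mm. Lowering.

Request:
jog_arm(deltas=[{"delta_pos": [0.002, 0, 0.03], "yaw": -0.001, "fingers": 0}, {"delta_pos": [0.002, 0, 0.06], "yaw": -0.001, "fingers": 0}, {"delta_pos": [0.002, 0, 0.075], "yaw": -0.001, "fingers": 0}, {"delta_pos": [0.002, 0, 0.09], "yaw": -0.001, "fingers": 0}, {"delta_pos": [0.002, 0, 0.105], "yaw": -0.001, "fingers": 0}, {"delta_pos": [0.002, 0, 0.12], "yaw": -0.001, "fingers": 0}, {"delta_pos": [0.002, 0, 0.135], "yaw": -0.001, "fingers": 0}, {"delta_pos": [0.002, 0, 0.135], "yaw": -0.001, "fingers": 0}])

```text
clock: 27.85
eef_pos: [0.4666, 0.0868, 0.1394]
tool_rot: [0.573, 0.82, -0.0, -0.0]
ft_force: [-0.5, -0.2, -3.3]
grip_width: 0.029
grasp_force: 59.9
```

Request:
jog_arm(deltas=[{"delta_pos": [0, 0, 0.012], "yaw": 0, "fingers": 0}, {"delta_pos": [0, 0, 0.024], "yaw": 0, "fingers": 0}, {"delta_pos": [0, 0, 0.034], "yaw": 0, "fingers": 0}, {"delta_pos": [0, 0, 0.04], "yaw": 0, "fingers": 0}, {"delta_pos": [0, 0, 0.043], "yaw": 0, "fingers": 0}, {"delta_pos": [0, 0, 0.043], "yaw": 0, "fingers": 0}])

```text
clock: 28.45
eef_pos: [0.467, 0.0868, 0.1271]
tool_rot: [0.573, 0.819, -0.0, -0.0]
ft_force: [-0.2, 0.7, -3.4]
grip_width: 0.0293
grasp_force: 60.0
```

```bash
cat >> h.py <<'E'
def collar():
    W=cloud(cam('wrist')); b=(abs(W[...,0]-.4677)<.04)&(abs(W[...,1]-.0856)<.04)
    h=b&(W[...,2]>.047)&(W[...,2]<.065); P=W[h]
    rail=(abs(W[...,2]-.044)<.006)&(abs(W[...,0]-.4677)<.12)&(abs(W[...,1]-.0856)<.11)&~h
    A=np.c_[P[:,:2],np.ones(len(P))]; s=np.linalg.lstsq(A,P[:,2],rcond=None)[0]
    print('collar top',np.median(P[:,2]).round(4),len(P),'slope',s[:2].round(3),'rail',np.median(W[rail][:,2]).round(4),'rect',cv2.minAreaRect((P[:,:2]*1000).astype(np.float32)))
    k=b&(W[...,2]>.1)&(W[...,2]<.16); P=W[k]; print('head?',len(P),P.mean(0).round(4) if len(P) else '',cv2.minAreaRect((P[P[:,2]>np.percentile(P[:,2],60)][:,:2]*1000).astype(np.float32)) if len(P)>30 else '')
E
python3 -c "
from h import *
go([.4677,.0856,.126],110); collar()"
```

```text
at [0.467  0.0868 0.1271] head 110.07 q [ 0.18  0.27 -0.25  1.06  0.    1.4 ] w 0.0293 F [-0.2  0.7 -3.4]
delta [-0.0046  0.0007  0.0036] 0.0015
collar top 0.0539 3167 slope [-0.003 -0.012] rail 0.0445 rect ((465.6883850097656, 88.58076477050781), (59.55088806152344, 55.347347259521484), 21.17864990234375)
head? 5449 [0.4654 0.092  0.1454] ((467.26922607421875, 86.84799194335938), (56.429161071777344, 22.799713134765625), 20.344417572021484)
```

Request:
jog_arm(deltas=[{"delta_pos": [0, 0, 0.004], "yaw": 0, "fingers": 0}, {"delta_pos": [0, 0, 0.008], "yaw": 0, "fingers": 0}, {"delta_pos": [0, 0, 0.008], "yaw": 0, "fingers": 0}, {"delta_pos": [0, 0, 0.008], "yaw": 0, "fingers": 0}])

```text
clock: 28.9
eef_pos: [0.4674, 0.0869, 0.1258]
tool_rot: [0.573, 0.82, 0.0, 0.0]
ft_force: [-3.2, -0.7, 5.7]
grip_width: 0.0291
grasp_force: 61.1
```

```bash
python3 -c "
from h import *
go([.4677,.0856,.126],110); collar()"
```

```text
at [0.4674 0.0869 0.1258] head 110.07 q [ 0.18  0.27 -0.25  1.05  0.    1.4 ] w 0.0291 F [-3.2 -0.7  5.7]
delta [-0.0044 -0.0006 -0.0006] 0.0016
collar top 0.0526 3155 slope [-0.005 -0.008] rail 0.0445 rect ((466.83941650390625, 86.6192626953125), (59.2452392578125, 59.2850456237793), 62.093299865722656)
head? 5508 [0.4657 0.0921 0.1445] ((467.40966796875, 86.98609924316406), (56.26739501953125, 23.55768394470215), 20.46495819091797)
```

The collar is flush. Now the quarter turn.

Request:
jog_arm(deltas=[{"delta_pos": [-0.003, 0, -0.004], "yaw": 0, "fingers": 0}, {"delta_pos": [-0.003, 0, -0.004], "yaw": -0.17, "fingers": 0}, {"delta_pos": [-0.003, 0, -0.004], "yaw": -0.34, "fingers": 0}, {"delta_pos": [-0.003, 0, -0.004], "yaw": -0.51, "fingers": 0}, {"delta_pos": [-0.003, 0, -0.004], "yaw": -0.68, "fingers": 0}, {"delta_pos": [-0.003, 0, -0.004], "yaw": -0.85, "fingers": 0}, {"delta_pos": [-0.003, 0, -0.004], "yaw": -1, "fingers": 0}, {"delta_pos": [-0.003, 0, -0.004], "yaw": -1, "fingers": 0}])

```text
clock: 29.75
eef_pos: [0.4681, 0.0861, 0.1259]
tool_rot: [0.216, 0.976, 0.0, 0.001]
ft_force: [0.4, -0.2, -1.2]
grip_width: 0.0289
grasp_force: 60.2
```

Request:
jog_arm(deltas=[{"delta_pos": [0, 0, 0], "yaw": -0.17, "fingers": 0}, {"delta_pos": [0, 0, 0], "yaw": -0.34, "fingers": 0}, {"delta_pos": [0, 0, 0], "yaw": -0.51, "fingers": 0}, {"delta_pos": [0, 0, 0], "yaw": -0.68, "fingers": 0}, {"delta_pos": [0, 0, 0], "yaw": -0.85, "fingers": 0}, {"delta_pos": [0, 0, 0], "yaw": -1, "fingers": 0}, {"delta_pos": [0, 0, 0], "yaw": -1, "fingers": 0}])

```text
clock: 30.45
eef_pos: [0.4677, 0.0861, 0.1259]
tool_rot: [-0.173, 0.985, 0.0, 0.0]
ft_force: [-0.0, -0.4, -1.5]
grip_width: 0.0288
grasp_force: 60.4
```

```bash
python3 -c "
from h import *
go([.4677,.0856,.1268],200); collar()"
```

```text
at [0.4677 0.0861 0.1259] head -160.07 q [ 0.18  0.27 -0.25  1.06  0.   -0.17] w 0.0288 F [-0.  -0.4 -1.5]
delta [ 0.0005 -0.0017 -0.0029] -0.0016
collar top 0.0526 3155 slope [ 0.008 -0.007] rail 0.0445 rect ((466.0660705566406, 84.56494140625), (55.93819046020508, 59.38257598876953), 21.384706497192383)
head? 5506 [0.4623 0.084  0.1446] ((467.3712463378906, 85.72966003417969), (22.83216094970703, 56.52229309082031), 19.99249267578125)
```

Turned 90°, heading 199.93°. Now the tug: 4 mm of play, then a light pull.

Request:
jog_arm(deltas=[{"delta_pos": [0, 0, -0.005], "yaw": 0, "fingers": 0}, {"delta_pos": [0, 0, -0.01], "yaw": 0, "fingers": 0}, {"delta_pos": [0, 0, -0.014], "yaw": 0, "fingers": 0}, {"delta_pos": [0, 0, -0.018], "yaw": 0, "fingers": 0}, {"delta_pos": [0, 0, -0.018], "yaw": 0, "fingers": 0}, {"delta_pos": [0, 0, -0.018], "yaw": 0, "fingers": 0}])

```text
clock: 31.1
eef_pos: [0.4664, 0.0855, 0.1297]
tool_rot: [-0.174, 0.985, -0.0, -0.002]
ft_force: [3.7, -2.9, -21.8]
grip_width: 0.0285
grasp_force: 60.8
```

The foot caught, with an 18 N net pull at 4 mm. A slightly firmer tug, then lower flush and check before releasing.

Request:
jog_arm(deltas=[{"delta_pos": [0, 0, -0.004], "yaw": 0, "fingers": 0}, {"delta_pos": [0, 0, -0.004], "yaw": 0, "fingers": 0}, {"delta_pos": [0, 0, -0.004], "yaw": 0, "fingers": 0}])

```text
clock: 31.4
eef_pos: [0.4661, 0.0852, 0.1298]
tool_rot: [-0.174, 0.985, -0.0, -0.002]
ft_force: [5.5, -2.8, -29.3]
grip_width: 0.0289
grasp_force: 62.6
```

Request:
jog_arm(deltas=[{"delta_pos": [0, 0, 0.006], "yaw": 0, "fingers": 0}, {"delta_pos": [0, 0, 0.012], "yaw": 0, "fingers": 0}, {"delta_pos": [0, 0, 0.018], "yaw": 0, "fingers": 0}, {"delta_pos": [0, 0, 0.024], "yaw": 0, "fingers": 0}, {"delta_pos": [0, 0, 0.025], "yaw": -0.002, "fingers": 0}, {"delta_pos": [0, 0, 0.025], "yaw": -0.002, "fingers": 0}])

```text
clock: 32.0
eef_pos: [0.468, 0.0863, 0.126]
tool_rot: [-0.175, 0.985, 0.0, 0.001]
ft_force: [0.5, 0.7, -2.1]
grip_width: 0.0289
grasp_force: 66.1
```

```bash
python3 -c "
from h import *
go([.4677,.0856,.1258],200); collar()"
```

```text
at [0.468  0.0863 0.126 ] head -159.83 q [ 0.18  0.27 -0.25  1.05  0.   -0.17] w 0.0289 F [ 0.5  0.7 -2.1]
delta [ 0.0017 -0.0017  0.0006] 0.0038
collar top 0.0527 3166 slope [ 0.009 -0.003] rail 0.0445 rect ((466.3060607910156, 84.48202514648438), (55.44279098510742, 59.64154052734375), 22.447744369506836)
head? 5497 [0.4626 0.0841 0.1445] ((467.7348327636719, 85.85417938232422), (22.882781982421875, 56.398406982421875), 20.299915313720703)
```

Flush again. Releasing and backing off straight up.

Request:
jog_arm(deltas=[{"delta_pos": [0, 0, 0], "yaw": 0, "fingers": 0.3}, {"delta_pos": [0, 0, 0], "yaw": 0, "fingers": 0.6}, {"delta_pos": [0, 0, 0], "yaw": 0, "fingers": 0.6}, {"delta_pos": [0, 0, 0], "yaw": 0, "fingers": 0.6}, {"delta_pos": [0, 0, -0.05], "yaw": 0, "fingers": 0.6}, {"delta_pos": [0, 0, -0.15], "yaw": 0, "fingers": 0.6}, {"delta_pos": [0, 0, -0.3], "yaw": 0, "fingers": 0.6}, {"delta_pos": [0, 0, -0.3], "yaw": 0, "fingers": 0.6}, {"delta_pos": [0, 0, -0.3], "yaw": 0, "fingers": 0.6}])

```text
clock: 32.95
eef_pos: [0.4684, 0.0862, 0.2164]
tool_rot: [-0.175, 0.985, -0.0, 0.002]
ft_force: [-0.7, -1.0, -0.7]
grip_width: 0.0515
grasp_force: 0.0
```

```bash
python3 - <<'E'
from h import *
W=cloud(cam('wrist')); b=(abs(W[...,0]-.4677)<.05)&(abs(W[...,1]-.0856)<.05)
for a,z in ((.12,.145),(.048,.06)):
    P=W[b&(W[...,2]>a)&(W[...,2]<z)]; print(a,len(P),np.median(P,0).round(4),cv2.minAreaRect((P[:,:2]*1000).astype(np.float32)))
c=dict(np.load('/tmp/scene.npz'));W0=cloud(c);s=cam('scene');W1=cloud(s)
for n,(u,v) in dict(stub=(325,172),ham=(276,290),teal=(304,168),cut=(222,268),rackf=(300,215)).items():
    print(n,np.nanmedian(abs(W1-W0)[v-3:v+4,u-3:u+4].reshape(-1,3),0).round(4))
E
```

```text
0.12 253 [0.4601 0.0824 0.1365] ((460.4801330566406, 82.34364318847656), (1.9835338592529297, 29.5167179107666), 20.19944953918457)
0.048 1568 [0.4595 0.0789 0.0524] ((463.64007568359375, 83.54640197753906), (49.84719467163086, 58.993099212646484), 20.763416290283203)
stub [0.0013 0.0012 0.0016]
ham [0.0005 0.0006 0.0012]
teal [0.0017 0.0018 0.0023]
cut [0.0005 0.001  0.0015]
rackf [0.001  0.001  0.0016]
```

The anchor stands upright with its collar flush and foot square (0.2°). The stub pin and other items haven't moved.

```bash
python3 -c "
from workcell import bot
print(bot.job_done())"
```

```text
the job is handed in; nothing more can be done
None
```

The job is handed in at about 33 s: the long-foot anchor stands released in the clamp rail, collar flush, foot square across the slot within 0.2° and tugged at about 25 N; on the way it slipped from the grip once, fell beside the rail and was recovered, the stub pin and bystanders did not move, and I viewed 11 pictures instead of the allowed 10.

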